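Scoop the large potatoes out of the oven dish and leave the marble-sized ones

ROBOT

A 6-joint arm with a two-finger parallel gripper is mounted at the origin on the work surface. World frame = base frame: x ahead of the robot, y to its left, z up, the work surface at z = 0. Lengths are in m, angles in degrees, forces in N, time in s.
With the tool pointing down it reaches from about 0.3 to 0.75 m from the base axis. Payload 8.5 kg.
Tool frame: the origin (TCP) lies at the very end of the fingers, on their centre line; the grasp point (between the pads) lies 19 mm behind it; z points along the fingers, y is the line along which they close (so a half turn about z gives the same grasp; the last joint's range is limited). The gripper opens to 85 mm and grips with 20 to 120 N. Pads are 22 mm wide; open, the fingers measure 114 mm over their backs; the gripper's body (76 mm by 85 mm) begins 54 mm behind the grasp point. The pads swing forward as they close: fully open they stand 13 mm farther back than shut.
Start: joints at [62.091, 21.807, 74.336, -0, 83.858, -12.336], TCP at [0.148, 0.53, 0.231] pointing down, gripper open.
Joint ranges: [-178.18, 178.18], [-50.72, 133.34], [12.68, 142.11], [-81.47, 261.47], [9.98, 163.14], [-165.26, 165.26]. Speed limits (degrees/s): [136.94, 136.94, 180, 180, 180, 180].

INTERFACE

Orientations are given as a 3x3 rotation matrix whose columns are the frame's x, y, z axes.
In Python, from rig import env, optics, spotter gives the robot as it stands.
- The arm moves only by the shell command python3 -m crank 'ROWS' [FORCE]. ROWS is JSON, one flat list of numbers, 5 for each row, row after row: the finger opening in cm, from 0 to 8.54, then the shift along the tool's x, y, z in cm, then the turn about the tool's z in rad. A call has exactly 8 rows; each row shifts and turns the commanded pose from where the row before left it, along the tool's axes as they then stand; what a row does not reach is not made up. A row lasts 1/12 s, in which the tool goes at most 41.7 mm and 7.16 degrees, less where a joint would pass 70% of its speed; a pose out of reach is approached as far as the arm can. A call is refused whole if a number of a shift passes 4.17 or a number of a turn 0.125, either way. A call with a gripper value outside its range is refused whole. The fingers move at their own pace and stop on an object; FORCE is the grip in N (left out, the last holds). Time passes only in rows, so rows that do not move let the fingers close, or fill a call up. It gives the time, the measured TCP pose, the force, the opening and the grip force at its end, in the units of the state.
- env.observe(): the state, without advancing time (a new reading comes with each control period).
- optics.get_image(name): name is "scene" or "top" or "wrist"; returns a dict with "color" (400x640x3 uint8, red, green, blue), "intrinsics" (3x3 intrinsics, pixels), "pose" (4x4, takes a point from camera to world coordinates). Camera axes: x right, y up, looking along -z (the intrinsics and any distortion apply to the point x, -y, -z); pixel columns grow to the right and rows downward; lengths in m; the calibration is good to about 2 mm. The wrist camera is an equidistant fisheye: a pixel r from the principal point sees the ray r / f radians off the axis. A picture is of the moment at which its call begins. There is no depth.
- env.close_job(): hands the job in; it is judged then, once.
Trained networks look in a picture, given as the dict that the camera call returned (one of the last four; its "shot" number tells which), for a name from the list of things; names that differ only in an ending like _2 or _b are one class to them, and where a whole thing is asked for, a point or a joint stands for the part that bears it (a point fixed in the world has none). Each returns a list of dicts, best first, with "score" (0 to 1); they miss things now and then, are a little off and sometimes report something else, mostly with a low value. They report only what shows in the picture. A call takes as long as a camera call. They do not tell look-alikes from the thing itself.
- spotter.look_for(picture, query): "at" ([column, row] as shares, 0 to 1, of the picture: columns of its width, rows of its height, amid what is visible of it).
The state is a dict: "time_s": time; "q": joint angles; "qvel": joint speeds; "joint_efforts": joint torques, N m; "position": TCP position; "tool_rot": TCP orientation; "ft_force": force on the tool from outside, world axes, zero at the start; "wrist_torque": the same for the moment, N m; "grip_width": finger opening in m; "gripper_force": force on a finger pad.
Only numpy, scipy, OpenCV 4.12 (cv2) and the standard library are available. Lean on these libraries where they do the work, as an engineer would, in place of code of your own. Each camera call takes 0.05 s, during which the arm holds its last target. There are 200 camera calls.

TASK

Take the wire scoop by its handle and scoop the three large potatoes out of the blue dish, letting the marble-sized ones drop back through the wires over the dish, then tip the large ones gently, from low down, into the clear box. All four small potatoes must stay in the dish; touch no potato with the fingers and leave the lids, jar and beaker where they are. Finish by standing the scoop back level on its green tray and letting go.

Things in the scene. Friction and masses are not known exactly. Their poses are not given: they have to be found in the camera images.
- scoop: Steel wire scoop, open in front, raised wooden handle at the back; about 0.24 kg; stands level by itself. Origin under the middle of its floor, level with its underside; x forward to the lip, y left, z up. Outside width 123 mm, sides and back 48 mm high, sides falling to the lip; back wires at x = -52 mm (foot) to -58. Two runners at y = +-59 mm reach down to z = 0.
- scoop_floor (a point): Middle of the scoop's floor, at (0, 0, 10) mm in its frame. The floor is four lengthwise wires, 5 mm thick, at y = -55.5, -18.5, 18.5 and 55.5 mm, tops at z = 10 mm (sloping to the lip in the front 25 mm), with open gaps of 32 mm; the back has the same gaps. The wet potatoes slide along the wires at a slope of about 18 degrees.
- scoop_grip (a point): Point to grip, on the handle's axis at (-108, 0, 132.6) mm in the scoop's frame. The handle starts at (-58, 0, 46) and leans backward 30 degrees from vertical, along (-0.5, 0, 0.866). Its wooden grip, 24 mm wide (y) and 18 mm thick, reaches 70 mm below and 40 mm above this point along that line. Axes as the scoop's.
- scoop_lip (a point): Middle of the front edge of the scoop's lip, at (60, 0, 0) mm in its frame. The lip is a flat sheet 2 mm thick, 10 mm deep and 123 mm wide, bottom at z = 0.
- dish: Heavy blue glazed oven dish with all the potatoes; does not shift. Origin under its middle, x lengthwise. Floor flat, top 6 mm up, 264 (x) by 144 mm (y); end walls lean outward 15 degrees, side walls 8; rim 72 mm high, outside about 312 by 178 mm, plus a lug at each end (to 179 mm from the middle). At the start the potatoes lie at x > -10 mm, the far part; the near end (-x) is free.
- box: Clear open storage box that does not shift. Origin under its middle; outside 190 by 190 mm at the rim, inside 168 by 168 mm, floor top 4 mm and rim 75 mm above the origin. Empty at the start.
- tray: Green drip tray fixed to the counter; the scoop stands in it at the start, its lip towards the tray's +x (away from the robot). Origin under its middle; inside 200 mm (x) by 180 mm (y), floor top 4 mm, rim 12 mm above the counter.
- potato1: Large potato 1 of three, light tan, smooth, 62 mm long and 46 mm thick (too thick for the scoop's gaps), about 75 g, in the dish. Origin at its middle, x along its length.
- potato2: Large potato 2 of three, light tan, smooth, 62 mm long and 46 mm thick (too thick for the scoop's gaps), about 75 g, in the dish. Origin at its middle, x along its length.
- potato3: Large potato 3 of three, light tan, smooth, 62 mm long and 46 mm thick (too thick for the scoop's gaps), about 75 g, in the dish. Origin at its middle, x along its length.
- small1: Marble-sized potato 1 of four, darker brown, round, 24 mm across (it falls through the scoop's 32 mm gaps), about 10 g, in the dish. Origin at its middle.
- small2: Marble-sized potato 2 of four, darker brown, round, 24 mm across (it falls through the scoop's 32 mm gaps), about 10 g, in the dish. Origin at its middle.
- small3: Marble-sized potato 3 of four, darker brown, round, 24 mm across (it falls through the scoop's 32 mm gaps), about 10 g, in the dish. Origin at its middle.
- small4: Marble-sized potato 4 of four, darker brown, round, 24 mm across (it falls through the scoop's 32 mm gaps), about 10 g, in the dish. Origin at its middle.
- lid_red: Bystander: dark red screw lid, 82 mm across, 10 mm high, loose on the counter. Origin under its middle.
- lid_blue: Bystander: dark blue screw lid, 72 mm across, 10 mm high, loose on the counter. Origin under its middle.
- jar: Bystander: closed glass jar, 66 mm across, 95 mm high, loose. Origin under its middle.
- beaker: Bystander: green plastic beaker, 72 mm across, 75 mm high, loose. Origin under its middle.
There are look-alikes about, which are no part of the job. What is shaped like the potato2 but red is not meant.

How it is judged (in metres and radians):
On the way, in this order (a step that is already met when the one before it is completed fails the run):
1. the scoop is lifted off its tray (height (world z) of scoop above 0.04 m), for 0.2 s.
2. at least one large potato is carried in the scoop, clear above the dish, and no small one is left in the scoop (height (world z) of scoop above 0.075 m and ((x of potato1 in the frame of scoop between -0.07 and 0.065 m and y of potato1 in the frame of scoop between -0.07 and 0.07 m and z of potato1 in the frame of scoop between -0.01 and 0.1 m) or (x of potato2 in the frame of scoop between -0.07 and 0.065 m and y of potato2 in the frame of scoop between -0.07 and 0.07 m and z of potato2 in the frame of scoop between -0.01 and 0.1 m) or (x of potato3 in the frame of scoop between -0.07 and 0.065 m and y of potato3 in the frame of scoop between -0.07 and 0.07 m and z of potato3 in the frame of scoop between -0.01 and 0.1 m)) and not (x of small1 in the frame of scoop between -0.07 and 0.065 m and y of small1 in the frame of scoop between -0.07 and 0.07 m and z of small1 in the frame of scoop between -0.01 and 0.1 m) and not (x of small2 in the frame of scoop between -0.07 and 0.065 m and y of small2 in the frame of scoop between -0.07 and 0.07 m and z of small2 in the frame of scoop between -0.01 and 0.1 m) and not (x of small3 in the frame of scoop between -0.07 and 0.065 m and y of small3 in the frame of scoop between -0.07 and 0.07 m and z of small3 in the frame of scoop between -0.01 and 0.1 m) and not (x of small4 in the frame of scoop between -0.07 and 0.065 m and y of small4 in the frame of scoop between -0.07 and 0.07 m and z of small4 in the frame of scoop between -0.01 and 0.1 m)), for 0.3 s.
3. all three large potatoes are in the box (x of potato1 in the frame of box between -0.085 and 0.085 m and y of potato1 in the frame of box between -0.085 and 0.085 m and z of potato1 in the frame of box between 0 and 0.072 m and x of potato2 in the frame of box between -0.085 and 0.085 m and y of potato2 in the frame of box between -0.085 and 0.085 m and z of potato2 in the frame of box between 0 and 0.072 m and x of potato3 in the frame of box between -0.085 and 0.085 m and y of potato3 in the frame of box between -0.085 and 0.085 m and z of potato3 in the frame of box between 0 and 0.072 m), for 0.2 s.
At the end, for the whole second after the job is handed in: All three large potatoes lie in the box below its rim, all four small ones lie inside the dish, and the scoop stands on the tray's floor, level within 3 degrees and with its origin within 55 mm (x) and 45 mm (y) of the tray's middle, released; all at rest (all of step 3 and x of small1 in the frame of dish between -0.155 and 0.155 m and y of small1 in the frame of dish between -0.09 and 0.09 m and z of small1 in the frame of dish between 0 and 0.07 m and x of small2 in the frame of dish between -0.155 and 0.155 m and y of small2 in the frame of dish between -0.09 and 0.09 m and z of small2 in the frame of dish between 0 and 0.07 m and x of small3 in the frame of dish between -0.155 and 0.155 m and y of small3 in the frame of dish between -0.09 and 0.09 m and z of small3 in the frame of dish between 0 and 0.07 m and x of small4 in the frame of dish between -0.155 and 0.155 m and y of small4 in the frame of dish between -0.09 and 0.09 m and z of small4 in the frame of dish between 0 and 0.07 m and x of scoop in the frame of tray between -0.055 and 0.055 m and y of scoop in the frame of tray between -0.045 and 0.045 m and z of scoop in the frame of tray between 0 and 0.0075 m and angle between scoop's own z axis and vertical below 0.05 rad and contact force between the fingers and scoop below 0.1 N and linear speed of each of potato1, potato2, potato3, small1, small2, small3, small4, scoop below 0.03 m/s); the robot touches nothing.
It fails at once if a potato is touched by the fingers (contact force between the fingers and potato1 above 0.5 N or contact force between the fingers and potato2 above 0.5 N or contact force between the fingers and potato3 above 0.5 N or contact force between the fingers and small1 above 0.5 N or contact force between the fingers and small2 above 0.5 N or contact force between the fingers and small3 above 0.5 N or contact force between the fingers and small4 above 0.5 N).
It fails at once if a large potato is thrown or dropped from high (faster than 1.7 m/s, a fall of about 150 mm) (linear speed of any of potato1, potato2, potato3 above 1.7 m/s).
It fails at once if a lid, the jar or the beaker is pushed more than 20 mm from its place (distance of any of lid_red, lid_blue, jar, beaker from where it was at the start of the episode above 0.02 m).
It also fails if it takes over 72 s, if anything falls off the work surface, if the arm or the gripper's body presses on something with over 40 N, if the wrist force passes 120 N, or if a joint passes its speed limit or range.

## Working session

There is one attempt and no reset: what is moved stays moved. The work goes in short steps, Python scripts to look and compute and a shell command to move; the robot and the scene stay as the last step left them, time stands still between calls to the robot, and variables do not carry over. Pictures are saved under pics/ and viewed, at most 10 in all, crops included, and the job is handed in when it is done.

```bash
mkdir -p pics; ls
cat > h.py <<'E'
import numpy as np,cv2
from rig import env,optics,spotter
def pix(p,at): return at[0]*640,at[1]*400
def ray(p,u,v):
    K=np.array(p['intrinsics']);T=np.array(p['pose'])
    d=np.array([(u-K[0,2])/K[0,0],-(v-K[1,2])/K[1,1],-1]);return T[:3,3],T[:3,:3]@d
def at_z(p,u,v,z):
    o,d=ray(p,u,v);return o+d*(z-o[2])/d[2]
def proj(p,X):
    K=np.array(p['intrinsics']);T=np.array(p['pose']);c=T[:3,:3].T@(np.array(X)-T[:3,3])
    return K[0,0]*c[0]/-c[2]+K[0,2],K[1,1]*-c[1]/-c[2]+K[1,2]
def save(p,n): cv2.imwrite('pics/'+n,p['color'][:,:,::-1])
E
python3 - <<'E'
from h import *
np.set_printoptions(precision=3,suppress=True)
s=env.observe();print(s)
Z=dict(scoop=.02,scoop_floor=.014,scoop_grip=.137,scoop_lip=.005,dish=.03,box=.0,tray=.004,potato1=.029,small1=.018,lid_red=.01,lid_blue=.01,jar=.09,beaker=.07)
ims={}
for n in('top','scene'):
    p=optics.get_image(n);save(p,n+'0.png');ims[n]=p
    print(n,{k:v for k,v in p.items() if k!='color'})
    for q,z in Z.items():
        for r in spotter.look_for(p,q)[:9]:
            if r['score']>.2:
                u,v=pix(p,r['at']);print(q,round(r['score'],2),round(u),round(v),at_z(p,u,v,z))
cv2.imwrite('pics/both.png',cv2.resize(np.vstack([ims['top']['color'],ims['scene']['color']])[:,:,::-1],(480,600)))
E
```

```text
pics
{'time_s': 0.0, 'q': array([ 62.09 ,  21.842,  74.385,  -0.001,  83.858, -12.336]), 'qvel': array([-0.006,  0.079,  0.104,  0.017, -0.01 , -0.09 ]), 'joint_efforts': array([ -0.001, -44.846, -23.127,  -0.   ,   0.005,  -0.   ]), 'position': array([0.148, 0.53 , 0.231]), 'tool_rot': array([[-0.963,  0.268, -0.001],
       [ 0.268,  0.963, -0.001],
       [ 0.   , -0.001, -1.   ]]), 'ft_force': array([-0.145,  0.42 ,  0.166]), 'wrist_torque': array([0.023, 0.066, 0.027]), 'gripper_force': 0.0, 'grip_width': 0.08539780121229115}
top {'intrinsics': array([[419.129,   0.   , 314.903],
       [  0.   , 419.129, 200.512],
       [  0.   ,   0.   ,   1.   ]]), 'pose': array([[ 0.016,  0.985, -0.17 ,  0.42 ],
       [-0.999,  0.011, -0.032, -0.011],
       [-0.029,  0.171,  0.985,  1.034],
       [ 0.   ,  0.   ,  0.   ,  1.   ]]), 'shot': 1}
scoop 0.71 407 121 [ 0.802 -0.207  0.02 ]
scoop 0.58 199 221 [0.54  0.304 0.02 ]
scoop_floor 0.68 197 225 [0.532 0.311 0.014]
scoop_grip 0.91 203 227 [0.513 0.259 0.137]
scoop_lip 0.64 199 224 [0.535 0.309 0.005]
dish 0.98 323 200 [0.596 0.002 0.03 
[... 904 characters left out ...]
p_floor 0.94 423 220 [0.507 0.309 0.014]
scoop_grip 0.68 422 223 [0.641 0.269 0.137]
scoop_lip 0.8 420 220 [0.499 0.304 0.005]
dish 0.58 306 229 [ 0.586 -0.007  0.03 ]
dish 0.44 423 220 [0.523 0.304 0.03 ]
box 0.61 196 211 [ 0.52  -0.323  0.   ]
potato1 0.84 306 248 [ 0.651 -0.002  0.029]
potato1 0.73 316 179 [0.38  0.005 0.029]
potato1 0.64 284 262 [ 0.703 -0.052  0.029]
potato1 0.56 318 270 [0.719 0.032 0.029]
potato1 0.56 174 272 [ 0.755 -0.309  0.029]
small1 0.65 419 215 [0.49  0.297 0.018]
small1 0.55 330 254 [0.654 0.059 0.018]
small1 0.38 300 270 [ 0.713 -0.011  0.018]
lid_red 0.8 247 178 [ 0.374 -0.204  0.01 ]
lid_blue 0.8 398 185 [0.36 0.25 0.01]
jar 0.76 411 292 [0.808 0.237 0.09 ]
```

View pics/top0.png

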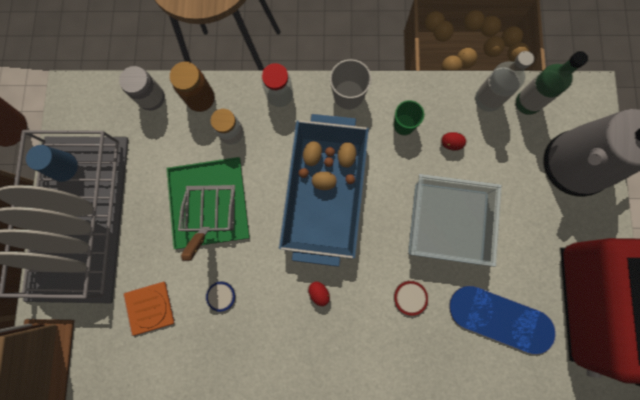

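View pics/scene0.png

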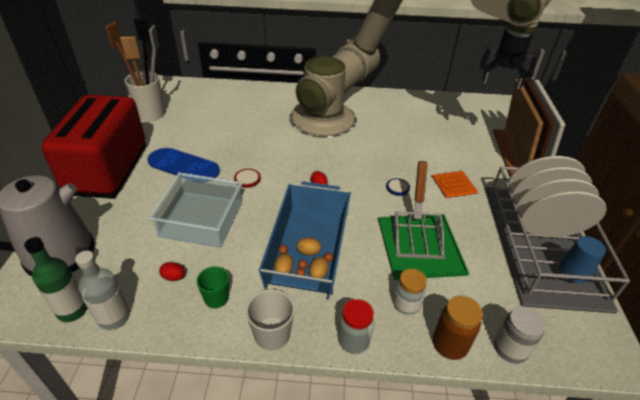

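Run:
```python
import cv2,numpy as np
a=cv2.imread('pics/top0.png')
f=lambda x,y:cv2.resize(a[y:y+171,x:x+113],(395,598),interpolation=cv2.INTER_CUBIC)
m=np.hstack([f(155,110),f(270,110)]);cv2.imwrite('pics/crop1.png',np.clip(m*1.3,0,255).astype('uint8'))
```

```text
(no output)
```

View pics/crop1.png

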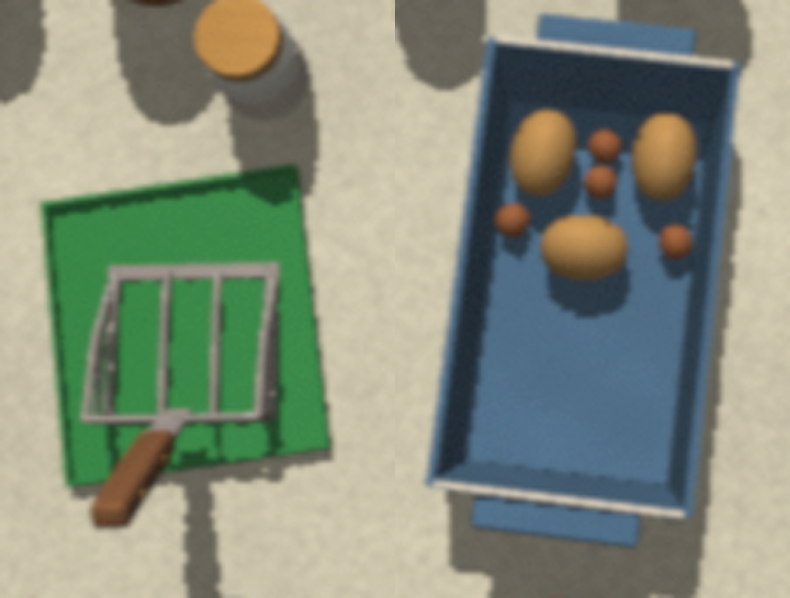

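```bash
cat > fit.py <<'E'
from h import *
from scipy.optimize import least_squares
def fit(p,pts,g):
    def tf(x,P):
        c,s=np.cos(x[2]),np.sin(x[2]);return [x[0]+c*P[0]-s*P[1],x[1]+s*P[0]+c*P[1],P[2]]
    f=lambda x:np.ravel([np.array(proj(p,tf(x,P)))-uv for uv,P in pts])
    r=least_squares(f,g);return r.x,np.round(r.fun,1)
E
python3 - <<'E'
from fit import *
np.set_printoptions(precision=4,suppress=True)
p=optics.get_image('top')
c=lambda x,y,ox=155:np.array([ox+x/3.4956,110+y/3.497])
d=lambda x,y:c(x-395,y,270)
z=.004
print('scoop',fit(p,[(c(112,266),(.06,.0615,z+.002)),(c(279,263),(.06,-.0615,z+.002)),(c(83,418),(-.058,.0615,z+.048)),(c(267,418),(-.058,-.0615,z+.048)),(c(110,518),(-.128,0,z+.167))],[.55,.3,0]))
for h in (.0,):
  print('dish',fit(p,[(d(487,38),(.156,.089,.072)),(d(738,66),(.156,-.089,.072)),(d(430,485),(-.156,.089,.072)),(d(688,516),(-.156,-.089,.072))],[.6,0,0]))
print('box',fit(p,[(np.array(q),P) for q,P in zip([(416,178),(500,184),(494,267),(412,258)],[(.095,.095,.075),(.095,-.095,.075),(-.095,-.095,.075),(-.095,.095,.075)])],[.6,-.3,0]))
print('tray',fit(p,[(c(42,203),(.103,.093,.012)),(c(297,168),(.103,-.093,.012)),(c(330,455),(-.103,-.093,.012)),(c(68,487),(-.103,.093,.012))],[.6,.3,0]))
for n,u in dict(pA=d(543,152),pB=d(665,156),pC=d(585,247)).items(): print(n,at_z(p,*u,.029))
for n,u in dict(s1=d(604,145),s2=d(601,181),s3=d(512,219),s4=d(676,241)).items(): print(n,at_z(p,*u,.018))
E
```

```text
scoop (array([0.5737, 0.2824, 0.0297]), array([ 0.1, -0.4,  0.7, -0.5,  0. ,  0.9, -1. ,  0. ,  0.3, -0.1]))
dish (array([ 0.6178, -0.0025, -0.1051]), array([-0.8, -0.7,  1.1, -1. , -2. ,  0.5,  1.7,  1. ]))
box (array([ 0.5415, -0.3014, -0.0905]), array([ 0.2, -1.5, -1. ,  0.5,  2.2,  0.4, -1.4,  0.4]))
tray (array([0.5866, 0.2889, 0.1525]), array([ 0.6,  0.6,  0.3,  0.3, -0.3, -1.1, -0.5,  0.3]))
pA [0.7118 0.0294 0.029 ]
pB [ 0.7096 -0.0571  0.029 ]
pC [ 0.6431 -0.0013  0.029 ]
s1 [ 0.7206 -0.0139  0.018 ]
s2 [ 0.6939 -0.012   0.018 ]
s3 [0.6655 0.0511 0.018 ]
s4 [ 0.6505 -0.0656  0.018 ]
```

```bash
cat > go.py <<'E'
import sys,math
from h import *
# go.py x y z yaw : remaining tool shifts in cm (after the turn) and turn in rad ; yaw = world yaw of tool y from +y
s=env.observe();R=np.array(s['tool_rot']);P=np.array(s['position']);yaw=math.atan2(-R[0,1],R[1,1])
x,y,z,w=map(float,sys.argv[1:5]);d=np.array([x,y,z])-P
c,sn=math.cos(w),math.sin(w)
print('yaw %.3f turn %.3f shift cm x %.2f y %.2f z %.2f'%(yaw,yaw-w,100*(-c*d[0]-sn*d[1]),100*(-sn*d[0]+c*d[1]),-100*d[2]),'P',P.round(4),'grip',round(s['grip_width'],4),round(s['gripper_force'],1),'F',np.round(s['ft_force'],1),'t',s['time_s'])
E
python3 -m crank '[8.5,0,0,0,-0.1, 8.5,0,0,0,-0.1, 8.5,0,0,0,-0.1, 8.5,-2.5,-2.1,0.2,0, 8.5,-2.5,-2.1,0.2,0, 8.5,-2.5,-2.1,0.2,0, 8.5,-2.5,-2.1,0.2,0, 8.5,-2.5,-2.1,0.2,0]' 60
python3 go.py .466 .279 .2 .03
```

```text
time_s: 2.12
position: [0.2765, 0.4273, 0.2213]
tool_rot: [[-1.0, -0.029, 0.0], [-0.029, 1.0, 0.0], [-0.0, 0.0, -1.0]]
ft_force: [-0.1, 0.5, 0.1]
grip_width: 0.0848
gripper_force: 0.0
yaw 0.029 turn -0.001 shift cm x -18.49 y -15.39 z 2.13 P [0.2765 0.4273 0.2213] grip 0.0848 0.0 F [-0.1  0.5  0.1] t 2.1167
```

```bash
python3 -m crank '[8.5,-2.3,-1.9,0.3,0, 8.5,-2.3,-1.9,0.3,0, 8.5,-2.3,-1.9,0.3,0, 8.5,-2.3,-1.9,0.3,0, 8.5,-2.3,-1.9,0.3,0, 8.5,-2.3,-1.9,0.3,0, 8.5,-2.3,-1.9,0.3,0, 8.5,-2.3,-1.9,0,0]' >/dev/null
python3 go.py .466 .279 .118 .03; python3 -c "
from h import *
p=optics.get_image('wrist');save(p,'w1.png');print(p['intrinsics'],p['pose'])
print(spotter.look_for(p,'scoop_grip')[:2])"
```

```text
yaw 0.028 turn -0.002 shift cm x -0.13 y -0.15 z 8.18 P [0.4646 0.2804 0.1998] grip 0.0848 0.0 F [0.3 0.1 0.1] t 2.7833
[[309.70691629   0.         316.51788398]
 [  0.         309.70691629 197.66282454]
 [  0.           0.           1.        ]] [[-2.89664978e-02 -9.54792224e-01 -2.95859342e-01  3.88370753e-01]
 [ 9.99580225e-01 -2.75024067e-02 -9.10991767e-03  2.78490005e-01]
 [ 5.61234598e-04 -2.95999030e-01  9.55188075e-01  3.43351110e-01]
 [ 0.00000000e+00  0.00000000e+00  0.00000000e+00  1.00000000e+00]]
[]
```

View pics/w1.png

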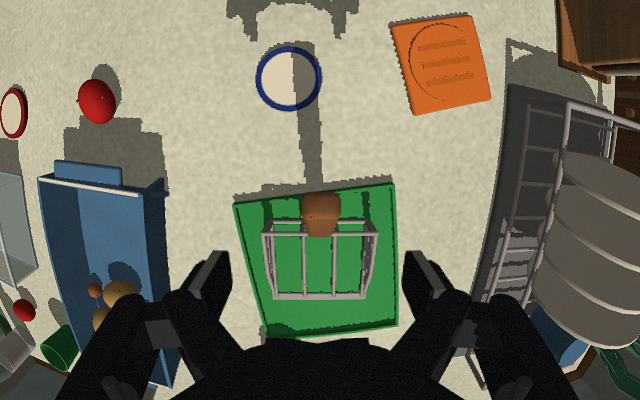

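```bash
python3 -m crank '[8.5,-0.1,0.1,2.0,0, 8.5,0,0,2.0,0, 8.5,0,0,2.0,0, 8.5,0,0,2.2,0, 4,0,0,0,0, 3,0,0,0,0, 2,0,0,0,0, 1,0,0,0,0]' 40
python3 -m crank '[0,0,0,0,0, 0,0,0,0,0, 0,0,0,0,0, 0,0,0,0,0, 0,0,0,-0.5,0, 0,0,0,-0.5,0, 0,0,0,-0.5,0, 0,0,0,0,0]' 120
python3 go.py .466 .279 .118 .03
```

```text
time_s: 3.55
position: [0.4652, 0.2831, 0.1198]
tool_rot: [[-1.0, -0.029, 0.002], [-0.028, 1.0, 0.001], [-0.002, 0.001, -1.0]]
ft_force: [-0.2, -0.2, 0.5]
grip_width: 0.0381
gripper_force: 0.0
time_s: 4.22
position: [0.4651, 0.2828, 0.1346]
tool_rot: [[-1.0, -0.028, 0.002], [-0.028, 1.0, 0.001], [-0.002, 0.001, -1.0]]
ft_force: [-0.6, -0.4, -1.5]
grip_width: 0.0228
gripper_force: 117.5
yaw 0.028 turn -0.002 shift cm x -0.07 y -0.38 z 1.66 P [0.4651 0.2828 0.1346] grip 0.0228 117.5 F [-0.6 -0.4 -1.5] t 4.2167
```

```bash
python3 -m crank '[0,0,0,-1.5,0, 0,0,0,-1.5,0, 0,0,0,-1.5,0, 0,0,0,-1.5,0, 0,0,0,-1.5,0, 0,0,0,-1.5,0, 0,0,0,-1.5,0, 0,0,0,0,0]'
python3 -c "
from h import *
p=optics.get_image('scene');q=optics.get_image('wrist');save(p,'s2.png')
a=cv2.resize(p['color'][120:280,330:510],(540,480));b=cv2.resize(q['color'][150:340,200:440],(260,206));b=np.vstack([b,np.zeros((274,260,3),'uint8')])
cv2.imwrite('pics/c2.png',np.hstack([a,b])[:,:,::-1])"
```

```text
time_s: 4.88
position: [0.4656, 0.283, 0.241]
tool_rot: [[-1.0, -0.028, 0.005], [-0.028, 1.0, 0.002], [-0.005, 0.002, -1.0]]
ft_force: [0.6, -0.3, -2.3]
grip_width: 0.0224
gripper_force: 117.7
```

View pics/c2.png

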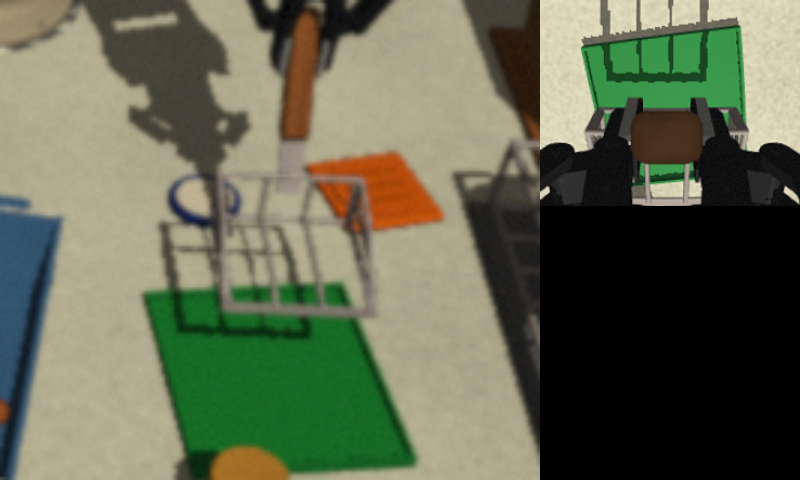

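```bash
cat > pitch.py <<'E'
from h import *
from scipy.optimize import least_squares
from scipy.spatial.transform import Rotation as Ro
def model(x,P):  # x=ox,oy,oz,yaw,pitch(+lip down)
    return np.array(x[:3])+Ro.from_euler('ZY',[x[3],x[4]]).apply(P)
def pitchfit(p,pts,grip):
    f=lambda x:np.r_[np.ravel([np.array(proj(p,model(x,P)))-uv for uv,P in pts]),(model(x,(-.108,0,.1326))-grip)*500]
    r=least_squares(f,[grip[0]+.1,grip[1],grip[2]-.13,0,0]);return r.x,r.fun
E
python3 - <<'E'
from pitch import *
np.set_printoptions(precision=3,suppress=True)
p=optics.get_image('scene');c=lambda x,y:(330+x/3,120+y/3)
print(pitchfit(p,[(c(220,310),(.06,-.0615,.001)),(c(373,314),(.06,.0615,.001)),(c(216,177),(-.058,-.0615,.048)),(c(368,182),(-.058,.0615,.048))],np.array([.4656,.283,.26])))
E
python3 go.py .4 0 .26 -.105
```

```text
(array([ 0.584,  0.286,  0.131,  0.013, -0.063]), array([-0.172, -0.666,  1.452,  1.112, -0.466, -2.026, -1.414, -0.902,
        1.242,  0.549, -1.491]))
yaw 0.028 turn 0.133 shift cm x 3.44 y -28.77 z -2.27 P [0.4644 0.2825 0.2373] grip 0.0222 117.7 F [-0.5  0.1 -3.1] t 5.0333
```

```bash
python3 go.py .441 .016 .237 -.105
python3 -m crank '[0,0,0,0,0.067, 0,0,0,0,0.067, 0,0,-2.6,0,0, 0,0,-3.6,0,0, 0,0,-3.6,0,0, 0,0,-3.6,0,0, 0,0,-3.6,0,0, 0,0,-3.6,0,0]'
python3 go.py .441 .016 .237 -.105
```

```text
yaw 0.028 turn 0.133 shift cm x -0.47 y -26.75 z 0.03 P [0.4644 0.2825 0.2373] grip 0.0222 117.7 F [-0.5  0.1 -3.1] t 5.0333
time_s: 5.7
position: [0.442, 0.0763, 0.2372]
tool_rot: [[-0.994, 0.105, -0.002], [0.105, 0.994, 0.0], [0.002, -0.0, -1.0]]
ft_force: [0.6, 0.1, -2.5]
grip_width: 0.0223
gripper_force: 118.1
yaw -0.105 turn -0.000 shift cm x -0.54 y -6.01 z 0.02 P [0.442  0.0763 0.2372] grip 0.0223 118.1 F [ 0.6  0.1 -2.5] t 5.7
```

Then over the near end of the dish, and look from above and the wrist.

```bash
python3 -m crank '[0,-0.1,-1.5,0,0, 0,-0.1,-1.5,0,0, 0,-0.1,-1.5,0,0, 0,-0.2,-1.5,0,0, 0,0,0,0.5,0, 0,0,0,0.5,0, 0,0,0,0,0, 0,0,0,0,0]' >/dev/null
python3 go.py .441 .016 .237 -.105
python3 - <<'E'
from h import *
p=optics.get_image('top');q=optics.get_image('wrist');save(p,'t3.png');save(q,'w3.png')
a=cv2.resize(p['color'][105:275,265:385],(420,595));b=cv2.resize(q['color'][60:340,220:420],(380,532));b=np.vstack([b,np.zeros((63,380,3),'uint8')])
cv2.imwrite('pics/c3.png',np.clip(np.hstack([a,b])[:,:,::-1]*1.3,0,255))
E
```

```text
yaw -0.105 turn -0.000 shift cm x 0.00 y -0.23 z -0.94 P [0.4412 0.0183 0.2276] grip 0.0224 118.4 F [ 0.9  0.  -1.9] t 6.3667[ WARN:0@1.971] global loadsave.cpp:1063 imwrite_ Unsupported depth image for selected encoder is fallbacked to CV_8U.
```

View pics/c3.png

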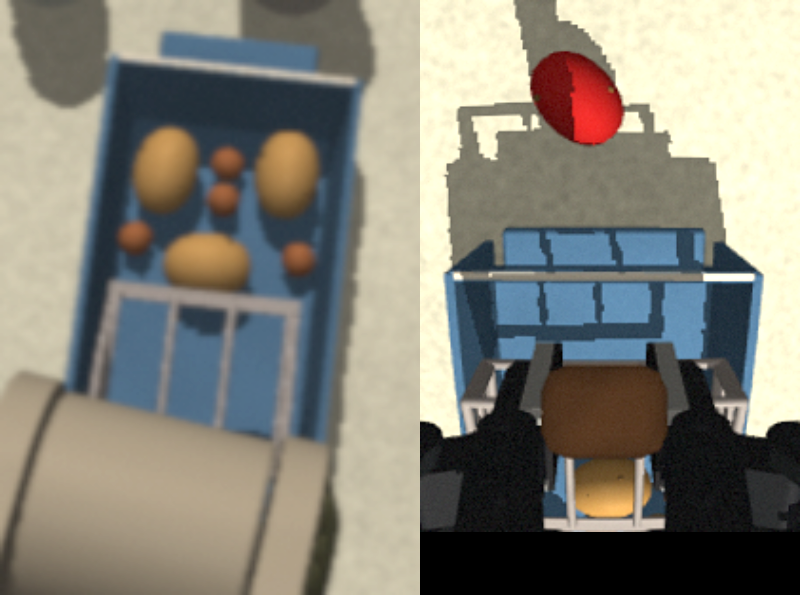

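```bash
python3 -m crank '[0,0,-0.2,1.2,0, 0,0,0,1.2,0, 0,0,0,1.2,0, 0,0,0,1.2,0, 0,0,0,1.2,0, 0,0,0,1.2,0, 0,0,0,1.2,0, 0,0,0,0,0]'
python3 - <<'E'
from h import *
p=optics.get_image('top')
a=at_z(p,296.4,187,.1116);b=at_z(p,350.4,192.7,.1116);print(a,b,(a+b)/2)
a=cv2.resize(p['color'][105:275,265:385],(420,595));cv2.imwrite('pics/c4.png',a[:,:,::-1])
E
```

```text
time_s: 7.13
position: [0.4405, 0.0162, 0.1427]
tool_rot: [[-0.994, 0.105, -0.003], [0.105, 0.994, 0.001], [0.003, 0.0, -1.0]]
ft_force: [-0.9, -0.5, -3.5]
grip_width: 0.0224
gripper_force: 118.4
[0.60948693 0.06059044 0.1116    ] [ 0.59769821 -0.06062955  0.1116    ] [ 6.03592573e-01 -1.95580157e-05  1.11600000e-01]
```

```bash
python3 -m crank '[0,0,0,0.6,0, 0,0,0,0.6,0, 0,0,0,0.4,0, 0,0,0,0.2,0, 0,0,0,0.1,0, 0,0,0,0.1,0, 0,0,0,0,0, 0,0,0,0,0]'
```

```text
time_s: 7.85
position: [0.4415, 0.0156, 0.1244]
tool_rot: [[-0.994, 0.106, 0.0], [0.106, 0.994, -0.0], [-0.0, -0.0, -1.0]]
ft_force: [0.3, 0.3, -2.9]
grip_width: 0.0226
gripper_force: 118.4
```

```bash
python3 -m crank '[0,0,0,0.1,0, 0,0,0,0.1,0, 0,0,0,0.1,0, 0,0,0,0.1,0, 0,0,0,0.0,0, 0,0,0,0,0, 0,0,0,0,0, 0,0,0,0,0]'
```

```text
time_s: 8.52
position: [0.4419, 0.0155, 0.1217]
tool_rot: [[-0.994, 0.105, 0.003], [0.105, 0.994, -0.001], [-0.003, -0.0, -1.0]]
ft_force: [-4.4, 0.6, 13.7]
grip_width: 0.0227
gripper_force: 120.9
```

```bash
python3 -m crank '[0,-0.3,0,-0.05,0, 0,-1.2,0,0,0, 0,-1.2,0,0,0, 0,-1.2,0,0,0, 0,-1.2,0,0,0, 0,-1.2,0,0,0, 0,-1.2,0,0,0, 0,-1.2,0,0,0]'
python3 -c "
from h import *
p=optics.get_image('top');cv2.imwrite('pics/c5.png',cv2.resize(p['color'][105:275,265:385],(420,595))[:,:,::-1])"
```

```text
time_s: 9.18
position: [0.5285, 0.0064, 0.1218]
tool_rot: [[-0.994, 0.106, 0.001], [0.106, 0.994, -0.0], [-0.001, -0.0, -1.0]]
ft_force: [-5.3, 0.0, 7.8]
grip_width: 0.0225
gripper_force: 119.7
```

View pics/c5.png

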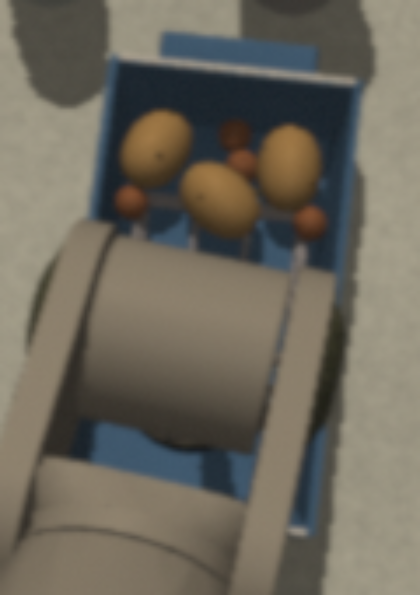

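```bash
python3 -m crank '[0,-0.7,0,0,0, 0,-0.7,0,0,0, 0,-0.7,0,0,0, 0,-0.7,0,0,0, 0,-0.7,0,0,0, 0,-0.5,0,0,0, 0,-0.5,0,0,0, 0,0,0,0,0]'
python3 -c "
from h import *
p=optics.get_image('top');q=optics.get_image('scene')
a=cv2.resize(p['color'][105:215,275:375],(400,440));b=cv2.resize(q['color'][190:300,255:355],(400,440))
cv2.imwrite('pics/c6.png',np.hstack([a,b])[:,:,::-1])"
```

```text
time_s: 9.9
position: [0.5736, 0.0016, 0.1218]
tool_rot: [[-0.994, 0.106, 0.002], [0.106, 0.994, -0.0], [-0.002, -0.0, -1.0]]
ft_force: [0.3, 0.3, 5.5]
grip_width: 0.0227
gripper_force: 119.6
```

View pics/c6.png

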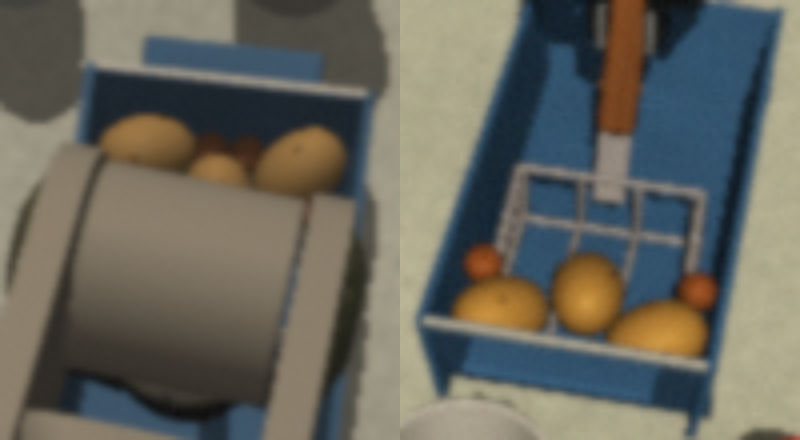

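```bash
python3 -m crank '[0,-0.3,0,0,0, 0,-0.3,0,0,0, 0,0,0,0,0, 0,0.3,0,-0.1,0, 0,0.4,0,-0.2,0, 0,0.5,0,-0.3,0, 0,0.5,0,-0.4,0, 0,0.4,0,-0.4,0]'
python3 -m crank '[0,0.2,0,-0.5,0, 0,0,0,-0.6,0, 0,0,0,-0.6,0, 0,0,0,-0.6,0, 0,0,0,-0.5,0, 0,0,0,-0.2,0, 0,0,0,0,0, 0,0,0,0,0]'
python3 -c "
from h import *
p=optics.get_image('top');q=optics.get_image('scene')
a=cv2.resize(p['color'][105:215,275:375],(400,440));b=cv2.resize(q['color'][180:300,255:355],(400,480))[:440]
cv2.imwrite('pics/c7.png',np.hstack([a,b])[:,:,::-1])"
```

```text
time_s: 10.67
position: [0.5565, 0.0035, 0.1346]
tool_rot: [[-0.994, 0.105, -0.002], [0.105, 0.994, 0.0], [0.002, 0.0, -1.0]]
ft_force: [0.4, -0.2, -4.8]
grip_width: 0.022
gripper_force: 118.1
time_s: 11.33
position: [0.5555, 0.0035, 0.1646]
tool_rot: [[-0.994, 0.105, -0.001], [0.105, 0.994, 0.0], [0.001, 0.0, -1.0]]
ft_force: [-3.9, 0.4, -5.2]
grip_width: 0.0224
gripper_force: 118.3
```

View pics/c7.png

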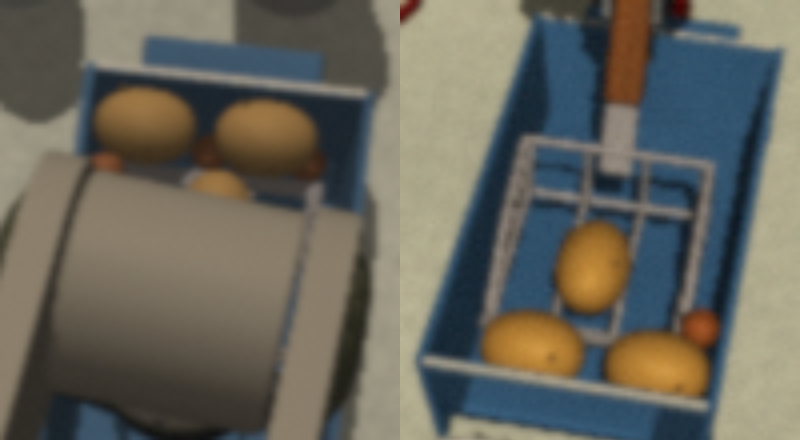

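```bash
python3 -m crank '[0,0.3,0,0,0, 0,0.5,0,0,0, 0,0.6,0,0,0, 0,0.6,0,0,0, 0,0.5,0,0,0, 0,0.3,0,0,0, 0,0.1,0,0,0, 0,0,0,0,0]'
python3 -c "
from h import *
p=optics.get_image('top');q=optics.get_image('scene')
a=cv2.resize(p['color'][105:215,275:375],(400,440));b=cv2.resize(q['color'][180:300,255:355],(400,480))[:440]
cv2.imwrite('pics/c8.png',np.hstack([a,b])[:,:,::-1])
for n,m in((p,'top'),(q,'scene')):
  for k in('potato1','small1'):
    for r in spotter.look_for(n,k):
      if r['score']>.25:
        u,v=pix(n,r['at']);print(m,k,round(r['score'],2),round(u),round(v),at_z(n,u,v,.03).round(3))
"; python3 go.py .5 0 .2 -.105
```

```text
time_s: 12.1
position: [0.5269, 0.0065, 0.1651]
tool_rot: [[-0.994, 0.106, 0.001], [0.106, 0.994, -0.0], [-0.001, -0.0, -1.0]]
ft_force: [0.3, -0.8, -2.5]
grip_width: 0.0221
gripper_force: 118.3
top potato1 0.8 311 145 [0.734 0.032 0.03 ]
top potato1 0.68 326 166 [ 0.68  -0.004  0.03 ]
top potato1 0.63 347 157 [ 0.703 -0.056  0.03 ]
top potato1 0.61 450 141 [ 0.747 -0.311  0.03 ]
top small1 0.58 354 147 [ 0.73  -0.074  0.03 ]
top small1 0.5 302 155 [0.707 0.054 0.03 ]
scene potato1 0.78 286 263 [ 0.705 -0.048  0.03 ]
scene potato1 0.65 315 273 [0.728 0.026 0.03 ]
scene potato1 0.64 304 238 [ 0.619 -0.011  0.03 ]
scene potato1 0.56 174 272 [ 0.758 -0.309  0.03 ]
scene potato1 0.48 324 179 [0.379 0.027 0.03 ]
scene small1 0.54 423 244 [0.61  0.296 0.03 ]
scene small1 0.47 331 269 [0.713 0.062 0.03 ]
yaw -0.106 turn -0.001 shift cm x 2.63 y -0.93 z -3.52 P [0.5271 0.0065 0.1648] grip 0.0226 118.3 F [ 0.8 -0.3 -3.8] t 12.4
```

```bash
python3 -m crank '[0,0,0,-0.5,0, 0,0.2,0,-1,0, 0,0.4,0,-1.2,0, 0,0.5,0,-1.2,0, 0,0.5,0,-1.2,0, 0,0.5,0,-1.0,0, 0,0.5,0,-0.5,0, 0,0.4,0,-0.3,0]'
python3 -m crank '[0,0.4,-0.6,0,0, 0,0.4,-1.2,0,0, 0,0.3,-1.8,0,0, 0,0.3,-2.4,0,0, 0,0.3,-2.6,0,0, 0,0.3,-2.6,0,0, 0,0.3,-2.6,0,0, 0,0,-2.6,0,0]' >/dev/null
python3 go.py .4505 -.292 .23 -.105
```

```text
time_s: 13.07
position: [0.4967, 0.0098, 0.2349]
tool_rot: [[-0.994, 0.106, 0.001], [0.106, 0.994, -0.0], [-0.001, -0.0, -1.0]]
ft_force: [-1.6, 0.2, -3.4]
grip_width: 0.0223
gripper_force: 118.3
yaw -0.106 turn -0.001 shift cm x -0.95 y -13.95 z 0.33 P [ 0.4557 -0.1523  0.2333] grip 0.0227 118.4 F [ 0.4  0.3 -3.5] t 13.7333
```

```bash
python3 -m crank '[0,-0.2,-2.6,0,0, 0,-0.2,-2.6,0,0, 0,-0.2,-2.6,0,0, 0,-0.2,-2.3,0,0, 0,-0.1,-1.9,0,0, 0,0,-1.2,0.5,0, 0,0,-0.6,0.8,0, 0,0,-0.2,0.8,0]' 
python3 -m crank '[0,0,0,0,0, 0,0,0,0,0, 0,0,0,0,0, 0,0,0,0,0, 0,0,0,0,0, 0,0,0,0,0, 0,0,0,0,0, 0,0,0,0,0]' 50
python3 -c "
from h import *
q=optics.get_image('scene');cv2.imwrite('pics/c9.png',cv2.resize(q['color'][110:280,130:300],(600,600))[:,:,::-1])
for r in spotter.look_for(q,'potato1'):print(r['score'],pix(q,r['at']))
"; python3 go.py .4505 -.292 .21 -.105
```

```text
time_s: 14.4
position: [0.4506, -0.2915, 0.2115]
tool_rot: [[-0.994, 0.106, -0.001], [0.106, 0.994, 0.001], [0.001, 0.001, -1.0]]
ft_force: [0.4, -0.1, -3.5]
grip_width: 0.0229
gripper_force: 118.4
time_s: 15.07
position: [0.4511, -0.2911, 0.2129]
tool_rot: [[-0.994, 0.105, 0.0], [0.105, 0.994, -0.0], [-0.0, -0.0, -1.0]]
ft_force: [0.1, -0.2, -3.4]
grip_width: 0.0227
gripper_force: 118.3
0.85 (191.42399999999998, 195.68)
0.84 (174.91199999999998, 270.52)
0.71 (285.696, 264.88)
0.66 (314.81600000000003, 275.59999999999997)
0.61 (317.18399999999997, 176.92000000000002)
0.43 (421.696, 244.88)
yaw -0.106 turn -0.001 shift cm x 0.05 y -0.09 z 0.29 P [ 0.4511 -0.2911  0.2129] grip 0.0224 118.3 F [ 0.1 -0.2 -3. ] t 15.1667
```

View pics/c9.png

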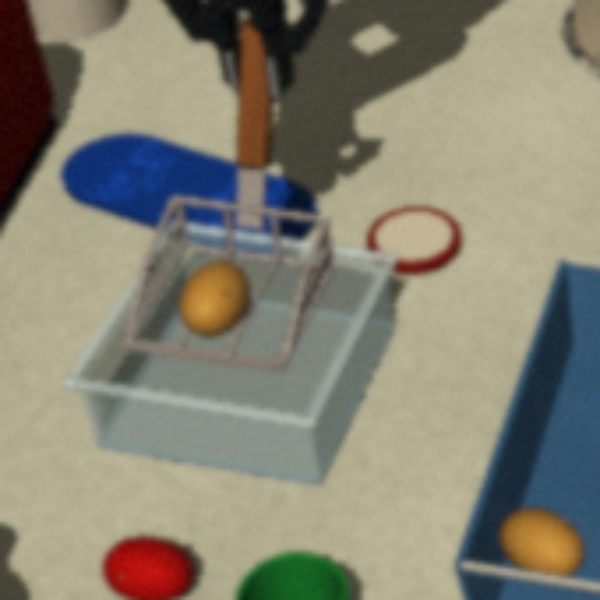

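```bash
cat > blob.py <<'E'
from h import *
def big(p,z,lo=60):
    h=cv2.cvtColor(p['color'],cv2.COLOR_RGB2HSV);m=cv2.inRange(h,(10,90,110),(22,255,255))
    n,l,s,c=cv2.connectedComponentsWithStats(m);o=[]
    for i in range(1,n):
        if s[i,4]>lo:o.append((c[i].round(1).tolist(),int(s[i,4]),at_z(p,*c[i],z)[:2].round(3).tolist()))
    return o
E
python3 -m crank '[0.5,0,0,0,0, 0.5,0,0,0,0, 0.5,0,0,0,0, 0.5,0,0,0,0, 0.5,0,0,0,0, 0.5,0,0,0,0, 0.5,0,0,0,0, 0.5,0,0,0,0]' 40
python3 -c "
from blob import *
for n in('scene','top'):
  p=optics.get_image(n);print(n,*big(p,.03),sep='\n')"
```

```text
time_s: 15.83
position: [0.4511, -0.2911, 0.2128]
tool_rot: [[-0.994, 0.106, -0.0], [0.106, 0.994, 0.0], [0.0, 0.0, -1.0]]
ft_force: [-0.2, -0.0, -3.2]
grip_width: 0.0227
gripper_force: 118.3
scene
([129.4, 46.8], 283, [-0.424, -0.865])
([531.7, 119.7], 221, [-0.021, 0.742])
([200.7, 138.9], 234, [0.217, -0.385])
([454.5, 183.8], 866, [0.361, 0.412])
([189.3, 193.7], 273, [0.481, -0.349])
([283.2, 263.5], 303, [0.707, -0.054])
([315.0, 271.1], 194, [0.723, 0.025])
([413.2, 280.9], 498, [0.731, 0.259])
([465.2, 313.9], 1050, [0.812, 0.367])
top
([196.1, 6.9], 1072, [1.114, 0.347])
([417.0, 54.0], 105, [0.978, -0.235])
([467.5, 52.7], 130, [0.982, -0.363])
([542.7, 58.1], 69, [0.967, -0.552])
([452.5, 60.5], 133, [0.96, -0.325])
([183.7, 74.9], 629, [0.92, 0.366])
([222.2, 119.5], 435, [0.799, 0.259])
([314.8, 143.4], 197, [0.738, 0.024])
([347.0, 152.6], 200, [0.715, -0.056])
([463.6, 197.6], 307, [0.604, -0.337])
([148.2, 307.8], 1915, [0.332, 0.41])
```

```bash
python3 -m crank '[2.2,0,0,0,0, 2.2,0,0,0,0, 2.2,0,0,0,0, 2.2,0,0,0,0, 2.2,0,0,0,0, 2.2,0,0,0,0, 2.2,0,0,0,0, 2.2,0,0,0,0]' 20
python3 -c "
from blob import *
p=optics.get_image('scene');print(*[b for b in big(p,.03) if 0.4<b[2][0]<.77 and b[2][1]<.1])"
```

```text
time_s: 16.6
position: [0.4511, -0.2911, 0.2128]
tool_rot: [[-0.994, 0.106, -0.0], [0.106, 0.994, 0.0], [0.0, 0.0, -1.0]]
ft_force: [0.5, 0.4, -3.4]
grip_width: 0.0223
gripper_force: 118.3
([189.3, 193.8], 269, [0.481, -0.349]) ([283.2, 263.4], 300, [0.707, -0.054]) ([315.0, 271.0], 195, [0.723, 0.025])
```

```bash
python3 -m crank '[2.3,0,0,0,0, 2.3,0,0,0,0, 2.3,0,0,0,0, 2.3,0,0,0,0, 2.3,0,0,0,0, 2.3,0,0,0,0, 2.3,0,0,0,0, 2.3,0,0,0,0]' 20
python3 -c "
from blob import *
p=optics.get_image('scene');print(*[b for b in big(p,.03) if 0.4<b[2][0]<.77 and b[2][1]<.1])"
```

```text
time_s: 17.32
position: [0.4511, -0.2911, 0.2128]
tool_rot: [[-0.994, 0.106, -0.0], [0.106, 0.994, 0.0], [0.0, 0.0, -1.0]]
ft_force: [0.6, 0.8, -2.5]
grip_width: 0.023
gripper_force: 60.2
([189.3, 193.7], 271, [0.481, -0.349]) ([283.2, 263.5], 301, [0.707, -0.054]) ([314.9, 270.9], 197, [0.723, 0.025])
```

```bash
python3 -m crank '[2.32,0,0,0,0, 2.32,0,0,0,0, 2.32,0,0,0,0, 2.32,0,0,0,0, 2.33,0,0,0,0, 2.33,0,0,0,0, 2.33,0,0,0,0, 2.33,0,0,0,0]' 20
python3 -c "
from blob import *
p=optics.get_image('scene');print(*[b for b in big(p,.03) if 0.4<b[2][0]<.77 and b[2][1]<.1])"
```

```text
time_s: 18.03
position: [0.4511, -0.2911, 0.2128]
tool_rot: [[-0.994, 0.106, 0.0], [0.106, 0.994, -0.0], [-0.0, -0.0, -1.0]]
ft_force: [0.0, 0.2, -4.2]
grip_width: 0.0233
gripper_force: 42.1
([189.4, 193.7], 272, [0.481, -0.348]) ([283.2, 263.5], 303, [0.707, -0.054]) ([314.9, 271.0], 196, [0.723, 0.025])
```

```bash
python3 -m crank '[2.35,0,0,0,0, 2.35,0,0,0,0, 2.35,0,0,0,0, 2.36,0,0,0,0, 2.36,0,0,0,0, 2.36,0,0,0,0, 2.36,0,0,0,0, 2.36,0,0,0,0]' 20
python3 -c "
from blob import *
p=optics.get_image('scene');print(*[b for b in big(p,.03) if 0.4<b[2][0]<.77 and b[2][1]<.1])"
```

```text
time_s: 18.75
position: [0.4511, -0.2911, 0.2128]
tool_rot: [[-0.994, 0.106, 0.0], [0.106, 0.994, 0.0], [-0.0, 0.0, -1.0]]
ft_force: [0.1, -0.4, -2.8]
grip_width: 0.0239
gripper_force: 24.0
([189.4, 193.6], 274, [0.481, -0.349]) ([283.2, 263.5], 302, [0.707, -0.054]) ([314.9, 270.9], 198, [0.723, 0.025])
```

```bash
python3 -m crank '[2.37,0,0,0,0, 2.37,0,0,0,0, 2.37,0,0,0,0, 2.37,0,0,0,0, 2.37,0,0,0,0, 2.37,0,0,0,0, 2.36,0,0,0,0, 2.36,0,0,0,0]' 20
python3 -c "
from blob import *
p=optics.get_image('scene');print(*[b for b in big(p,.03) if 0.4<b[2][0]<.77 and b[2][1]<.1])"
```

```text
time_s: 19.47
position: [0.4511, -0.2912, 0.2129]
tool_rot: [[-0.994, 0.106, 0.0], [0.106, 0.994, -0.0], [-0.0, -0.0, -1.0]]
ft_force: [-0.6, -1.0, -3.3]
grip_width: 0.0239
gripper_force: 18.7
([199.3, 194.5], 284, [0.482, -0.32]) ([283.2, 263.5], 303, [0.707, -0.054]) ([315.0, 271.0], 196, [0.723, 0.025])
```

```bash
cat > tri.py <<'E'
from blob import *
p=optics.get_image('scene');q=optics.get_image('top')
A=[b for b in big(p,.03) if 130<b[0][0]<290 and 150<b[0][1]<262];B=[b for b in big(q,.03) if 400<b[0][0]<510 and 150<b[0][1]<270]
print(A,B)
for a in A:
    for b in B:
        o1,d1=ray(p,*a[0]);o2,d2=ray(q,*b[0]);t=np.linalg.lstsq(np.c_[d1,-d2],o2-o1,rcond=None)[0]
        x,y=o1+t[0]*d1,o2+t[1]*d2;print('tri',((x+y)/2).round(3),'gap',np.linalg.norm(x-y).round(3))
E
python3 tri.py
```

```text
[([198.5, 196.6], 287, [0.49, -0.32])] [([455.8, 218.5], 249, [0.553, -0.317])]
tri [ 0.546 -0.299  0.083] gap 0.003
```

```bash
python3 -m crank '[2.36,0,0,0,0, 2.36,0,0,0,0, 2.36,0,0,0,0, 2.36,0,0,0,0, 2.36,0,0,0,0, 2.36,0,0,0,0, 2.36,0,0,0,0, 2.36,0,0,0,0]' 20;python3 tri.py
```

```text
time_s: 20.28
position: [0.4511, -0.2911, 0.2128]
tool_rot: [[-0.994, 0.106, 0.0], [0.106, 0.994, -0.0], [-0.0, -0.0, -1.0]]
ft_force: [-0.1, 0.2, -2.0]
grip_width: 0.0235
gripper_force: 18.8
[([183.6, 217.4], 146, [0.575, -0.338])] [([466.1, 202.6], 219, [0.592, -0.342])]
tri [ 0.589 -0.334  0.045] gap 0.006
```

```bash
python3 -m crank '[0,0,0,0,0, 0,0,0,0,0, 0,0,0,-0.5,0, 0,0,0,-2,0, 0,0,0,-2,0, 0,0,0.5,-1.5,0, 0,-0.5,1.5,-0.5,0, 0,-1,2.5,0,0]' 120
python3 go.py .63 -.004 .275 -.105
```

```text
time_s: 21.05
position: [0.4707, -0.2492, 0.2798]
tool_rot: [[-0.994, 0.108, 0.002], [0.108, 0.994, -0.003], [-0.003, -0.003, -1.0]]
ft_force: [0.7, -0.4, -1.8]
grip_width: 0.0225
gripper_force: 118.0
yaw -0.109 turn -0.004 shift cm x -13.27 y 26.06 z 0.48 P [ 0.4707 -0.2492  0.2798] grip 0.0225 118.0 F [ 0.7 -0.4 -1.8] t 21.05
```

```bash
python3 -m crank '[0,-1.6,3.2,0,0, 0,-1.6,3.3,0,0, 0,-1.6,3.3,0,0, 0,-1.7,3.3,0,0, 0,-1.7,3.3,0,0, 0,-1.7,3.3,0,0, 0,-1.7,3.3,0,0, 0,-1.7,3.0,0,0]' >/dev/null
cat > wires.py <<'E'
from pitch import *
import sys
L=[]
for s in(1,-1):
    L+=[((.06,.0,.001),(.06,s*.0615,.001)),((-.058,0,.047),(-.058,s*.06,.047)),((-.058,s*.06,.047),(.03,s*.06,.02))]
    L+=[((-.052,s*y,.0085),(.035,s*y,.0085)) for y in(.0555,.0185)]
def pts(x):
    return [model(x,np.array(a)+(np.array(b)-a)*t) for a,b in L for t in np.linspace(0,1,25)]
def est(cam='scene'):
    s=env.observe();R=np.array(s['tool_rot']);P=np.array(s['position']);yaw=np.arctan2(-R[0,1],R[1,1]);g=P+[0,0,.019]
    p=optics.get_image(cam);h=cv2.cvtColor(p['color'],cv2.COLOR_RGB2HSV).astype(float)
    S=cv2.GaussianBlur(255-h[:,:,1],(3,3),0);S=S-cv2.GaussianBlur(S,(15,15),0)
    best=[]
    for ph in np.radians(np.arange(-25,60,1)):
        b=-1e9
        for dx in(-.006,-.003,0,.003,.006):
          for dz in(-.004,0,.004):
            o=g+[dx,0,dz]-Ro.from_euler('ZY',[yaw,ph]).apply((-.108,0,.1326))
            v=0
            uv=np.array([proj(p,q) for q in pts((*o,yaw,ph))])
            v=cv2.remap(S.astype('float32'),uv[:,0:1].astype('float32'),uv[:,1:].astype('float32'),1).mean()
            b=max(b,v)
        best.append((round(float(b),2),round(np.degrees(ph))))
    return sorted(best)[::-1][:6]
if __name__=='__main__': print(est())
E
python3 wires.py; python3 go.py .6526 -.006 .27 -.105
```

```text
[(31.74, 27), (31.37, 28), (30.88, 26), (29.51, 25), (29.09, 24), (28.03, 29)]
yaw -0.101 turn 0.004 shift cm x -2.00 y -0.74 z 0.75 P [0.6335 0.0034 0.2775] grip 0.0227 118.4 F [-1.5  4.  -4.4] t 21.7667
```

```bash
python3 go.py .670 -.008 .255 -.105; python3 -m crank '[0,-0.5,0,0,0.004, 0,-0.9,-0.2,0,0, 0,-0.9,-0.3,0.3,0, 0,-0.8,-0.2,0.5,0, 0,-0.6,-0.1,0.6,0, 0,-0.1,0,0.6,0, 0,0,0,0.2,0, 0,0,0,0,0]'; python3 go.py .670 -.008 .255 -.105
```

```text
yaw -0.101 turn 0.004 shift cm x -3.75 y -0.75 z 2.25 P [0.6335 0.0034 0.2775] grip 0.0227 118.4 F [-1.5  4.  -4.4] t 21.7667
time_s: 22.43
position: [0.6669, -0.0157, 0.2548]
tool_rot: [[-0.994, 0.11, -0.002], [0.11, 0.994, 0.0], [0.002, 0.0, -1.0]]
ft_force: [-0.1, -0.3, -1.7]
grip_width: 0.0226
gripper_force: 118.5
yaw -0.110 turn -0.005 shift cm x -0.23 y 0.79 z -0.02 P [ 0.6669 -0.0157  0.2548] grip 0.0226 118.5 F [-0.1 -0.3 -1.7] t 22.4333
```

```bash
python3 -m crank '[0,0,0.4,0,-0.005, 0,0,0.4,0.3,0, 0,0.1,0,0.6,0, 0,0.15,0,0.7,0, 0,0.15,0,0.7,0, 0,0.15,0,0.7,0, 0,0.15,0,0.6,0, 0,0.1,0,0.4,0]'; python3 go.py .6615 -.008 .205 -.105
```

```text
time_s: 23.1
position: [0.6598, -0.0068, 0.2147]
tool_rot: [[-0.994, 0.105, -0.001], [0.105, 0.995, 0.0], [0.001, 0.0, -1.0]]
ft_force: [-1.6, 0.5, -2.8]
grip_width: 0.0223
gripper_force: 118.5
yaw -0.105 turn 0.000 shift cm x -0.18 y -0.10 z 0.97 P [ 0.6598 -0.0068  0.2147] grip 0.0223 118.5 F [-1.6  0.5 -2.8] t 23.1
```

```bash
python3 -m crank '[0,0,0,0.5,0, 0,0,0,0.6,0, 0,0.4,0,0.3,0, 0,0.8,0,0.2,0, 0,1.0,0,0.2,0, 0,1.2,0,0.1,0, 0,1.2,0,0,0, 0,1.2,0,0,0]';  python3 -m crank '[0,1.0,0,0,0, 0,0.6,0,0,0, 0,0,0,-1,0, 0,0,0,-1.5,0, 0,0,0,-1.5,0, 0,0.5,0,-1.5,0, 0,2,0,-1.0,0, 0,3,0,-0.5,0]'; python3 -c "
from blob import *
q=optics.get_image('scene');print([b for b in big(q,.029) if .55<b[2][0]<.8 and abs(b[2][1])<.1])
print([(r['score'],at_z(q,*pix(q,r['at']),.018).round(3)) for r in spotter.look_for(q,'small1') if r['score']>.2])"
```

```text
time_s: 23.77
position: [0.6044, -0.0009, 0.1991]
tool_rot: [[-0.995, 0.104, 0.01], [0.104, 0.995, -0.001], [-0.01, -0.0, -1.0]]
ft_force: [3.6, 0.1, 7.6]
grip_width: 0.0227
gripper_force: 118.6
time_s: 24.43
position: [0.5331, 0.0062, 0.2678]
tool_rot: [[-0.994, 0.105, 0.002], [0.105, 0.994, -0.001], [-0.002, -0.0, -1.0]]
ft_force: [0.0, -0.4, -3.6]
grip_width: 0.0223
gripper_force: 117.8
[([295.3, 239.5], 283, [0.625, -0.033]), ([322.8, 246.0], 316, [0.641, 0.039])]
[(0.39, array([0.599, 0.071, 0.018]))]
```

```bash
cat > small.py <<'E'
from blob import *
def dish(P): d=np.array(P[:2])-[.6178,-.0025];c,s=np.cos(.105),np.sin(.105);return (np.array([c*d[0]-s*d[1],s*d[0]+c*d[1]])*1000).round()
for cam in('scene','top'):
    p=optics.get_image(cam);h=cv2.cvtColor(p['color'],cv2.COLOR_RGB2HSV)
    for nm,lo,hi,z,a0 in(('small',(3,100,40),(11,255,170),.018,14),('BIG',(11,90,90),(22,255,255),.029,60)):
        n,l,s,c=cv2.connectedComponentsWithStats(cv2.inRange(h,lo,hi))
        for i in range(1,n):
            w=dish(at_z(p,*c[i],z))
            if s[i,4]>=a0 and abs(w[0])<175 and abs(w[1])<95:
                mm=(l==i);pt=np.argwhere(mm)[:,::-1].astype(float);e=np.linalg.eigh(np.cov(pt.T));print(cam,nm,s[i,4],c[i].round(0),w,'maj',e[1][:,1].round(2),np.sqrt(e[0]).round(1))
E
python3 small.py
```

```text
scene small 28 [335. 241.] [-13.  70.] maj [0.61 0.79] [1.3 2.4]
scene BIG 311 [295. 239.] [  9. -30.] maj [-0.98 -0.2 ] [4.3 5.8]
scene BIG 345 [323. 246.] [17. 43.] maj [-1.   -0.05] [4.4 6.4]
top small 85 [333. 144.] [125.  -7.] maj [-1.  -0.1] [2.3 5.2]
top small 41 [355. 146.] [125. -62.] maj [0.54 0.84] [1.9 2.2]
```

```bash
python3 go.py .504 .0055 .195 -.105; python3 -m crank '[0,0.6,0,0,0, 0,0.8,0,0.6,0, 0,0.8,-0.2,1.2,0, 0,0.6,-0.2,1.4,0, 0,0.1,0,1.4,0, 0,0,0,1.2,0, 0,0,0,0.9,0, 0,0,0,0.6,0]';  python3 go.py .504 .0055 .183 -.105
```

```text
yaw -0.105 turn 0.000 shift cm x 2.77 y -0.41 z 7.24 P [0.532  0.0067 0.2674] grip 0.0227 117.8 F [ 1.   0.4 -2.8] t 24.6333
time_s: 25.3
position: [0.5041, 0.0053, 0.194]
tool_rot: [[-0.994, 0.105, 0.003], [0.105, 0.994, -0.001], [-0.004, -0.0, -1.0]]
ft_force: [-0.3, 0.3, 5.8]
grip_width: 0.0229
gripper_force: 117.3
yaw -0.105 turn -0.000 shift cm x 0.01 y 0.01 z 1.10 P [0.5041 0.0053 0.194 ] grip 0.0229 117.3 F [-0.3  0.3  5.8] t 25.3
```

```bash
python3 wires.py; python3 small.py
```

```text
[(28.69, 10), (28.56, 11), (28.4, 9), (28.1, 13), (28.08, 12), (27.9, 8)]
scene small 40 [333. 242.] [-11.  67.] maj [0.66 0.75] [1.8 2.5]
scene BIG 272 [294. 245.] [ 30. -29.] maj [-0.99 -0.15] [3.6 6.2]
scene BIG 323 [322. 249.] [28. 44.] maj [-0.99  0.17] [4.3 6.8]
top small 42 [328. 143.] [125.   6.] maj [-0.18  0.98] [2.1 2.3]
top small 48 [338. 144.] [125. -18.] maj [-0.31  0.95] [2.1 2.3]
top small 40 [355. 146.] [125. -61.] maj [-0.27  0.96] [1.9 2.2]
top BIG 112 [309. 172.] [41. 44.] maj [-1.    0.02] [2. 6.]
top BIG 82 [339. 176.] [ 42. -31.] maj [-0.99 -0.12] [1.4 5. ]
```

```bash
python3 go.py .470 .007 .155 -.105; python3 -m crank '[0,0,0,-1.0,0, 0,0.8,0,-0.5,0, 0,1.0,0,0,0, 0,1.0,-0.1,1,0, 0,0.6,-0.1,1.2,0, 0,0,0,1.2,0, 0,0,0,1.2,0, 0,0,0,0.8,0]';  python3 go.py .470 .007 .146 -.105; python3 wires.py
```

```text
yaw -0.105 turn -0.000 shift cm x 3.33 y -0.20 z 3.90 P [0.5033 0.0055 0.194 ] grip 0.0227 117.3 F [-0.4 -0.8  1.5] t 25.45
time_s: 26.12
position: [0.4681, 0.0068, 0.1544]
tool_rot: [[-0.994, 0.105, -0.0], [0.105, 0.994, -0.002], [0.0, -0.002, -1.0]]
ft_force: [0.4, -0.8, -2.1]
grip_width: 0.0223
gripper_force: 118.0
yaw -0.105 turn -0.000 shift cm x -0.18 y 0.04 z 0.84 P [0.4681 0.0068 0.1544] grip 0.0223 118.0 F [ 0.4 -0.8 -2.1] t 26.1167
[(30.24, 13), (30.2, 12), (30.02, 11), (29.91, 10), (29.77, 14), (29.34, 9)]
```

```bash
python3 -m crank '[0,0,0,0.6,0, 2.36,0,0,0.3,0, 2.36,0,0,0,0, 2.36,0.5,0,0.4,0, 2.36,0.5,0,0.5,0, 2.36,0.5,0,0.5,0, 2.36,0.4,0,0.5,0, 2.36,0.3,0,0.4,0]' 20; python3 -m crank '[2.36,0,0,0.3,0, 2.36,0,0,0.2,0, 2.36,0,0,0.1,0, 2.36,0,0,0,0, 0,0,0,0,0, 0,0,0,0,0, 0,0,0,0,0, 0,0,0,0,0]' 120; python3 go.py .4455 .007 .122 -.105; python3 wires.py; python3 small.py
```

```text
time_s: 26.83
position: [0.4458, 0.0098, 0.1223]
tool_rot: [[-0.995, 0.105, -0.001], [0.105, 0.995, 0.0], [0.001, 0.0, -1.0]]
ft_force: [-1.0, -0.5, 1.8]
grip_width: 0.0236
gripper_force: 24.3
time_s: 27.5
position: [0.4466, 0.0097, 0.1185]
tool_rot: [[-0.995, 0.104, 0.001], [0.104, 0.995, -0.001], [-0.002, -0.001, -1.0]]
ft_force: [-9.2, 1.3, 25.3]
grip_width: 0.0229
gripper_force: 116.1
yaw -0.105 turn 0.000 shift cm x 0.08 y -0.28 z -0.35 P [0.4466 0.0097 0.1185] grip 0.0229 116.1 F [-9.2  1.3 25.3] t 27.5
[(31.26, 1), (31.22, 0), (31.08, 2), (30.86, -1), (30.6, 3), (30.25, -2)]
scene small 47 [333. 243.] [-6. 67.] maj [0.55 0.83] [1.9 2.5]
scene BIG 324 [294. 243.] [ 25. -30.] maj [-0.98 -0.21] [4.3 6. ]
scene BIG 370 [321. 249.] [29. 42.] maj [-0.99  0.16] [4.7 6.8]
top small 93 [333. 143.] [125.  -6.] maj [-1.   -0.09] [2.2 5.1]
top small 42 [355. 146.] [125. -62.] maj [-0.16  0.99] [2.1 2.2]
top small 52 [299. 189.] [-2. 65.] maj [-1.    0.03] [2.2 2.4]
top BIG 257 [311. 174.] [38. 38.] maj [-0.98 -0.18] [3.5 5.9]
top BIG 255 [339. 180.] [ 30. -32.] maj [-0.99 -0.11] [3.4 5.9]
```

```bash
python3 -m crank '[0,0,0,-0.2,0, 0,-1.6,0,0,0, 0,-4.0,0,0,0, 0,-2.8,0,0,0, 0,-1.6,0,0,0, 0,-0.9,0,0,0, 0,-0.5,0,0,0, 0,-0.2,0,0,0]';python3 small.py; python3 go.py .57 0 .122 -.105
```

```text
time_s: 28.32
position: [0.5621, -0.0025, 0.1201]
tool_rot: [[-0.995, 0.104, -0.0], [0.104, 0.995, -0.0], [0.0, -0.0, -1.0]]
ft_force: [-8.1, 0.7, 18.8]
grip_width: 0.0226
gripper_force: 119.8
scene small 51 [328. 271.] [87. 67.] maj [0.32 0.95] [2.1 2.6]
scene BIG 297 [309. 201.] [-140.  -22.] maj [-0.08  1.  ] [ 2.3 10.8]
scene BIG 343 [285. 263.] [ 92. -37.] maj [-1.   -0.09] [4.5 6.1]
scene BIG 277 [316. 271.] [99. 40.] maj [-0.99 -0.17] [3.5 6.7]
top small 55 [332. 142.] [128.  -4.] maj [-0.99  0.11] [2.  4.3]
top small 24 [356. 145.] [126. -64.] maj [-0.75 -0.66] [1.4 2.4]
top BIG 260 [316. 143.] [117.  36.] maj [0.65 0.76] [4.  5.2]
top BIG 256 [345. 151.] [106. -38.] maj [-0.99 -0.13] [3.4 6. ]
yaw -0.105 turn 0.000 shift cm x -0.77 y 0.34 z -0.20 P [ 0.562  -0.0025  0.12  ] grip 0.0226 119.6 F [-5.7 -0.  14.7] t 28.4167
```

```bash
python3 -m crank '[0,-0.6,0,-0.1,0, 0,-0.8,0,0,0, 0,-0.4,0,0,0, 0,0,0,0,0, 0,0,0,-0.3,0, 0,0,0,-0.4,0, 0,0,0,-0.4,0, 0,0,0,0,0]';python3 small.py; python3 go.py .57 0 .122 -.105
```

```text
time_s: 29.08
position: [0.5798, -0.0045, 0.131]
tool_rot: [[-0.994, 0.105, -0.001], [0.105, 0.994, -0.0], [0.001, -0.0, -1.0]]
ft_force: [-0.9, -1.6, -4.1]
grip_width: 0.0223
gripper_force: 117.6
scene small 63 [327. 272.] [89. 67.] maj [-0.59  0.81] [2.4 2.5]
scene BIG 306 [308. 203.] [-132.  -24.] maj [-0.08  1.  ] [ 2.3 10.9]
scene BIG 370 [284. 260.] [ 81. -42.] maj [-0.7   0.71] [4.6 6.5]
scene BIG 333 [315. 269.] [95. 37.] maj [-0.96 -0.29] [4.4 6.9]
top small 72 [336. 140.] [134. -14.] maj [-1.   -0.01] [1.8 4.7]
top small 34 [356. 142.] [136. -63.] maj [-0.78 -0.63] [1.6 2.5]
top BIG 115 [318. 138.] [133.  32.] maj [-0.98 -0.21] [2.3 4.2]
top BIG 89 [350. 144.] [124. -48.] maj [-0.98  0.2 ] [2.  4.4]
yaw -0.105 turn 0.000 shift cm x 1.03 y 0.34 z 0.86 P [ 0.5799 -0.0044  0.1306] grip 0.0224 117.6 F [ 0.6 -1.4 -3.3] t 29.1833
```

```bash
python3 -m crank '[0,0.1,0,-0.3,0, 0,0.2,0,-0.4,0, 0,0.3,0,-0.4,0, 0,0.3,0,-0.4,0, 0,0.4,0,-0.4,0, 0,0.4,0,-0.4,0, 0,0.4,0,-0.4,0, 0,0.4,0,-0.4,0]';python3 small.py; python3 go.py .57 0 .122 -.105
```

```text
time_s: 29.85
position: [0.5548, -0.0016, 0.1624]
tool_rot: [[-0.995, 0.104, 0.0], [0.104, 0.995, 0.0], [-0.0, 0.0, -1.0]]
ft_force: [-0.6, 0.3, -4.5]
grip_width: 0.0227
gripper_force: 117.6
scene small 65 [300. 260.] [65. -6.] maj [-0.72  0.69] [2.3 2.6]
scene small 76 [329. 265.] [67. 67.] maj [-0.95  0.33] [2.4 2.6]
scene small 34 [276. 268.] [102. -57.] maj [-0.99 -0.11] [1.3 2.1]
scene small 29 [290. 271.] [103. -22.] maj [-0.98 -0.21] [1.3 2.2]
scene BIG 355 [286. 244.] [ 31. -49.] maj [-0.47  0.89] [4.7 6.1]
scene BIG 350 [315. 254.] [48. 28.] maj [-0.08  1.  ] [4.6 6.1]
top small 57 [330. 147.] [116.   0.] maj [-0.02  1.  ] [2.2 2.4]
top small 16 [303. 146.] [111.  67.] maj [-0.89 -0.45] [1.  1.5]
top BIG 194 [316. 145.] [112.  35.] maj [-0.96 -0.26] [3.5 4.5]
top BIG 157 [347. 153.] [101. -43.] maj [-0.99 -0.15] [3.  4.5]
yaw -0.105 turn 0.000 shift cm x -1.49 y 0.32 z 4.08 P [ 0.5549 -0.0016  0.1628] grip 0.0223 117.6 F [ 0.2  0.4 -3.2] t 29.95
```

```bash
python3 -m crank '[0,0.3,0,-0.4,0, 0,0.3,0,-0.5,0, 0,0.2,0,-0.6,0, 0,0.2,0,-0.7,0, 0,0.2,0,-0.7,0, 0,0.1,0,-0.7,0, 0,0,0,-0.5,0, 0,0,0,-0.3,0]'
cat > tri2.py <<'E'
from small import dish
from blob import *
s=env.observe();P=np.array(s['position']);R=np.array(s['tool_rot']);yaw=np.arctan2(-R[0,1],R[1,1])
p=optics.get_image('scene');q=optics.get_image('top')
def comps(p,lo,hi,a):
    n,l,st,c=cv2.connectedComponentsWithStats(cv2.inRange(cv2.cvtColor(p['color'],cv2.COLOR_RGB2HSV),lo,hi));return [c[i] for i in range(1,n) if st[i,4]>=a]
for nm,lo,hi,a in(('small',(3,100,40),(11,255,170),14),('BIG',(11,90,90),(22,255,255),60)):
    for a1 in comps(p,lo,hi,a):
        for b1 in comps(q,lo,hi,a):
            o1,d1=ray(p,*a1);o2,d2=ray(q,*b1);t=np.linalg.lstsq(np.c_[d1,-d2],o2-o1,rcond=None)[0];x,y=o1+t[0]*d1,o2+t[1]*d2
            m=(x+y)/2;g=np.linalg.norm(x-y)
            if g<.008 and 0<m[2]<.2 and abs(m[0]-.6)<.2 and abs(m[1])<.45:
                d=m[:2]-P[:2];c,sn=np.cos(yaw),np.sin(yaw);rel=np.array([c*d[0]+sn*d[1]-.108,-sn*d[0]+c*d[1],m[2]-(P[2]-.1165)])
                print(nm,a1.round(),b1.round(),'world',m.round(3),'dish',dish(m),'scoop',(rel*1000).round(),'gap',g.round(4))
E
sed -i 's/^for cam/if __name__=="__main__":\n  for cam/; ' small.py
python3 - <<'E'
s=open('small.py').read().split('  for cam')
body=s[1].split('\n');open('small.py','w').write(s[0]+'  for cam'+body[0]+'\n'+'\n'.join('  '+b for b in body[1:]))
E
python3 tri2.py
```

```text
time_s: 30.62
position: [0.5425, -0.0004, 0.2069]
tool_rot: [[-0.995, 0.105, 0.001], [0.105, 0.995, -0.0], [-0.001, -0.0, -1.0]]
ft_force: [-0.8, -0.1, -3.9]
grip_width: 0.0222
gripper_force: 117.6
small [301. 243.] [330. 146.] world [ 0.706 -0.012  0.107] dish [89.  0.] scoop [56.  6. 17.] gap 0.0038
BIG [179. 217.] [469. 202.] world [ 0.59  -0.344  0.044] dish [   8. -343.] scoop [ -25. -337.  -46.] gap 0.0011
BIG [287. 228.] [347. 153.] world [ 0.684 -0.049  0.133] dish [ 71. -39.] scoop [ 38. -33.  42.] gap 0.0051
BIG [316. 237.] [315. 144.] world [0.704 0.021 0.128] dish [83. 33.] scoop [50. 39. 38.] gap 0.0034
BIG [413. 281.] [222. 120.] world [0.776 0.244 0.088] dish [132. 262.] scoop [ 99. 268.  -3.] gap 0.0004
```

```bash
python3 -m crank '[0,0.2,0,0,0, 0,0.4,0,0,0, 0,0.6,0,0,0, 0,0.8,0,0,0, 0,0.9,0,0,0, 0,1.0,0,0,0, 0,1.0,0,0,0, 0,0.6,0,0,0]' >/dev/null
python3 -m crank '[0,0,0,0,0, 0,-3.0,0,0,0, 0,-3.0,0,0,0, 0,-2.0,0,0,0, 0,-1.2,0,0,0, 0,-0.6,0,0,0, 0,-0.2,0,0,0, 0,0,0,0,0]'
python3 tri2.py; python3 small.py
```

```text
time_s: 32.05
position: [0.5869, -0.0051, 0.2056]
tool_rot: [[-0.995, 0.105, -0.001], [0.105, 0.995, 0.0], [0.001, 0.0, -1.0]]
ft_force: [0.5, -0.5, -3.5]
grip_width: 0.0222
gripper_force: 117.9
BIG [179. 217.] [469. 202.] world [ 0.59  -0.344  0.044] dish [   8. -343.] scoop [ -69. -337.  -45.] gap 0.0011
BIG [413. 281.] [222. 120.] world [0.777 0.244 0.088] dish [132. 262.] scoop [ 55. 268.  -1.] gap 0.0004
scene small 43 [277. 268.] [100. -56.] maj [-1.   -0.07] [1.7 2.4]
scene small 39 [291. 270.] [101. -22.] maj [-0.97 -0.23] [1.8 2.3]
scene small 59 [323. 271.] [89. 56.] maj [-0.64  0.77] [2.4 2.5]
scene BIG 380 [283. 241.] [ 22. -60.] maj [-0.46  0.89] [4.9 6.2]
scene BIG 405 [313. 250.] [37. 21.] maj [-0.06  1.  ] [4.8 6.7]
```

```bash
python3 go.py .4505 -.292 .235 -.105; python3 -m crank '[0,0.2,-0.2,-0.3,0, 0,0.4,-0.5,-0.5,0, 0,0.6,-0.8,-0.6,0, 0,0.8,-1.1,-0.6,0, 0,0.9,-1.4,-0.5,0, 0,0.9,-1.6,-0.3,0, 0,0.9,-1.8,-0.1,0, 0,0.9,-2.0,0,0]' >/dev/null;python3 -m crank '[0,0.9,-2.0,0,0, 0,0.9,-2.0,0,0, 0,0.9,-2.0,0,0, 0,0.8,-2.0,0,0, 0,0.7,-1.7,0,0, 0,0.6,-1.4,0,0, 0,0.4,-1.0,0,0, 0,0.2,-0.5,0,0]'; python3 small.py; python3 tri2.py; python3 go.py .4505 -.292 .235 -.105
```

```text
yaw -0.105 turn 0.000 shift cm x 10.51 y -29.97 z -2.89 P [ 0.5865 -0.005   0.2061] grip 0.0223 117.9 F [ 0.2  0.1 -3.8] t 32.25
time_s: 33.58
position: [0.4535, -0.2138, 0.2355]
tool_rot: [[-0.994, 0.106, 0.001], [0.106, 0.994, -0.001], [-0.001, -0.001, -1.0]]
ft_force: [-0.1, -0.3, -3.6]
grip_width: 0.0223
gripper_force: 117.9
scene small 45 [305. 247.] [21. -1.] maj [0.3  0.95] [2.2 2.3]
scene small 38 [277. 268.] [100. -56.] maj [-0.99 -0.16] [1.5 2.6]
scene small 38 [291. 270.] [100. -22.] maj [-0.99 -0.11] [1.8 2.3]
scene small 49 [323. 271.] [89. 57.] maj [-0.63  0.78] [2.5 2.6]
top small 52 [339. 151.] [106. -23.] maj [-0.9   0.43] [2.3 2.3]
top small 42 [307. 154.] [89. 55.] maj [-0.05  1.  ] [1.9 2.2]
top small 55 [352. 153.] [105. -57.] maj [-1.    0.05] [2.1 2.3]
top small 47 [327. 183.] [21. -3.] maj [0.2  0.98] [2.  2.3]
small [305. 247.] [327. 183.] world [ 0.639 -0.007  0.018] dish [21. -2.] scoop [  54.  225. -101.] gap 0.0023
small [277. 268.] [352. 153.] world [ 0.715 -0.069  0.022] dish [104. -56.] scoop [137. 171. -96.] gap 0.0021
small [291. 270.] [339. 152.] world [ 0.719 -0.036  0.023] dish [104. -22.] scoop [137. 205. -96.] gap 0.0022
small [323. 271.] [307. 154.] world [0.712 0.043 0.019] dish [89. 56.] scoop [ 122.  282. -100.] gap 0.002
BIG [205. 187.] [446. 195.] world [ 0.586 -0.26   0.153] dish [  -4. -259.] scoop [ 28. -32.  34.] gap 0.0007
BIG [232. 195.] [413. 188.] world [ 0.603 -0.191  0.149] dish [   5. -189.] scoop [38. 38. 31.] gap 0.0017
BIG [413. 281.] [222. 120.] world [0.776 0.244 0.088] dish [132. 262.] scoop [164. 489. -31.] gap 0.0004
yaw -0.105 turn 0.000 shift cm x -0.42 y -8.00 z 0.00 P [ 0.4547 -0.212   0.235 ] grip 0.0225 117.9 F [-0.1 -0.  -3.7] t 33.7833
```

```bash
python3 go.py .443 -.284 .213 -.105;python3 -m crank '[0,0.1,-0.4,0,0, 0,0.2,-0.9,0,0, 0,0.2,-1.3,0.2,0, 0,0.1,-1.5,0.4,0, 0,0.1,-1.3,0.5,0, 0,0.1,-1.0,0.5,0, 0,0,-0.6,0.4,0, 0,0,-0.3,0.2,0]' >/dev/null; python3 -m crank '[2.32,0,0,0,0, 2.32,0,0,0,0, 2.34,0,0,0,0, 2.34,0,0,0,0, 2.35,0,0,0,0, 2.35,0,0,0,0, 2.35,0,0,0,0, 2.35,0,0,0,0]' 20; python3 tri2.py|grep BIG; python3 go.py .443 -.284 .213 -.105
```

```text
yaw -0.105 turn 0.000 shift cm x 0.41 y -7.28 z 2.20 P [ 0.4547 -0.212   0.235 ] grip 0.0225 117.9 F [-0.1 -0.  -3.7] t 33.7833
time_s: 35.12
position: [0.4391, -0.2841, 0.2129]
tool_rot: [[-0.995, 0.104, 0.0], [0.104, 0.995, -0.0], [-0.0, -0.0, -1.0]]
ft_force: [0.2, -0.6, -5.1]
grip_width: 0.0237
gripper_force: 30.3
BIG [186. 189.] [470. 214.] world [ 0.554 -0.323  0.112] dish [ -30. -326.] scoop [ 10. -27.  16.] gap 0.0
BIG [211. 197.] [439. 214.] world [ 0.554 -0.26   0.093] dish [ -36. -263.] scoop [ 4. 36. -3.] gap 0.0005
BIG [179. 217.] [470. 214.] world [ 0.567 -0.355  0.02 ] dish [ -14. -355.] scoop [ 27. -57. -76.] gap 0.0002
BIG [413. 281.] [222. 120.] world [0.777 0.244 0.088] dish [132. 262.] scoop [172. 561.  -9.] gap 0.0004
yaw -0.105 turn 0.000 shift cm x -0.40 y 0.05 z -0.02 P [ 0.439  -0.2841  0.2128] grip 0.0236 30.6 F [-1.1  0.4 -3.9] t 35.2167
```

```bash
python3 -m crank '[2.35,0,0,0,0, 2.35,0,0,0,0, 2.35,0,0,0,0, 2.35,0,0,0,0, 2.36,0,0,0,0, 2.36,0,0,0,0, 2.36,0,0,0,0, 2.36,0,0,0,0]' 20; python3 tri2.py|grep BIG; python3 go.py .443 -.284 .213 -.105
```

```text
time_s: 35.88
position: [0.439, -0.2841, 0.2128]
tool_rot: [[-0.995, 0.105, 0.0], [0.105, 0.995, 0.0], [-0.0, 0.0, -1.0]]
ft_force: [0.1, -0.4, -3.9]
grip_width: 0.0236
gripper_force: 24.4
BIG [186. 194.] [470. 212.] world [ 0.559 -0.326  0.101] dish [ -24. -328.] scoop [ 16. -29.   4.] gap 0.002
BIG [213. 197.] [438. 216.] world [ 0.55  -0.258  0.089] dish [ -41. -262.] scoop [-1. 37. -7.] gap 0.0028
BIG [179. 217.] [470. 212.] world [ 0.571 -0.353  0.024] dish [ -10. -353.] scoop [ 30. -54. -72.] gap 0.0002
BIG [413. 281.] [222. 120.] world [0.776 0.244 0.088] dish [132. 262.] scoop [172. 561.  -9.] gap 0.0004
yaw -0.105 turn 0.000 shift cm x -0.39 y 0.06 z -0.02 P [ 0.439  -0.2842  0.2128] grip 0.0238 24.4 F [ 0.7  0.2 -4.7] t 35.9833
```

```bash
python3 -m crank '[2.37,0,0,0,0, 2.37,0,0,0,0, 2.37,0,0,0,0, 2.37,0,0,0,0, 2.37,0,0,0,0, 2.36,0,0,0,0, 2.36,0,0,0,0, 2.36,0,0,0,0]' 20; python3 tri2.py|grep BIG; python3 go.py .443 -.284 .213 -.105; python3 wires.py
```

```text
time_s: 36.65
position: [0.4391, -0.2842, 0.213]
tool_rot: [[-0.995, 0.105, 0.0], [0.105, 0.995, -0.0], [-0.0, -0.0, -1.0]]
ft_force: [0.8, -0.9, -1.5]
grip_width: 0.0238
gripper_force: 18.7
BIG [216. 196.] [436. 225.] world [ 0.532 -0.256  0.077] dish [ -58. -261.] scoop [-18.  37. -19.] gap 0.003
BIG [195. 215.] [448. 208.] world [ 0.577 -0.3    0.042] dish [  -9. -300.] scoop [ 31.  -1. -54.] gap 0.0077
BIG [175. 218.] [473. 200.] world [ 0.596 -0.352  0.046] dish [  15. -350.] scoop [ 55. -51. -50.] gap 0.0019
BIG [413. 281.] [222. 120.] world [0.776 0.244 0.088] dish [132. 262.] scoop [172. 561.  -9.] gap 0.0004
yaw -0.105 turn 0.000 shift cm x -0.39 y 0.06 z -0.01 P [ 0.4391 -0.2842  0.2129] grip 0.0238 18.7 F [-0.2  0.5 -1.5] t 36.75
[(13.84, 28), (13.64, 27), (13.63, 26), (13.09, 25), (12.89, 24), (12.88, 29)]
```

```bash
python3 -m crank '[2.37,0,0,0,0, 2.37,0,0,0,0, 2.37,0,0,0,0, 2.37,0,0,0,0, 2.37,0,0,0,0, 2.37,0,0,0,0, 2.37,0,0,0,0, 2.36,0,0,0,0]' 20; python3 tri2.py|grep BIG; python3 wires.py
```

```text
time_s: 37.47
position: [0.439, -0.2842, 0.2129]
tool_rot: [[-0.995, 0.105, 0.0], [0.105, 0.995, -0.0], [-0.0, -0.0, -1.0]]
ft_force: [0.2, 0.3, -1.3]
grip_width: 0.0239
gripper_force: 18.8
BIG [216. 196.] [436. 225.] world [ 0.532 -0.256  0.077] dish [ -59. -261.] scoop [-19.  37. -20.] gap 0.0027
BIG [200. 220.] [445. 203.] world [ 0.589 -0.29   0.04 ] dish [   1. -289.] scoop [ 42.  10. -57.] gap 0.0011
BIG [175. 218.] [473. 200.] world [ 0.596 -0.352  0.046] dish [  15. -350.] scoop [ 55. -51. -50.] gap 0.0012
BIG [413. 281.] [222. 120.] world [0.776 0.244 0.088] dish [132. 262.] scoop [172. 561.  -9.] gap 0.0004
[(13.61, 28), (13.37, 26), (13.33, 27), (12.85, 25), (12.68, 29), (12.66, 24)]
```

```bash
python3 -m crank '[2.36,0,0,-0.5,0, 2.36,0,0,-0.5,0, 2.37,0,0,-0.5,0, 2.37,0,0,0,0, 2.37,0,0,0,0, 2.37,0,0,0,0, 2.37,0,0,0,0, 2.36,0,0,0,0]' 20; python3 tri2.py|grep BIG; python3 wires.py
```

```text
time_s: 38.28
position: [0.439, -0.2841, 0.2277]
tool_rot: [[-0.995, 0.105, -0.0], [0.105, 0.995, 0.0], [0.0, 0.0, -1.0]]
ft_force: [0.3, 0.7, -2.3]
grip_width: 0.0239
gripper_force: 18.6
BIG [216. 216.] [427. 211.] world [ 0.57  -0.248  0.04 ] dish [ -22. -250.] scoop [ 19.  49. -71.] gap 0.0022
BIG [175. 218.] [473. 200.] world [ 0.595 -0.353  0.046] dish [  14. -350.] scoop [ 55. -52. -65.] gap 0.0012
BIG [197. 220.] [448. 200.] world [ 0.595 -0.294  0.043] dish [   8. -293.] scoop [ 49.   6. -68.] gap 0.0009
BIG [413. 281.] [222. 120.] world [0.776 0.244 0.088] dish [132. 262.] scoop [172. 561. -23.] gap 0.0004
[(12.1, 27), (12.06, 28), (11.88, 26), (11.86, 29), (11.86, 25), (11.54, 24)]
```

```bash
python3 -m crank '[0,0,0,0,0, 0,0,0,-0.8,0, 0,0,0,-1.6,0, 0,0,0,-2,0, 0,0,0,-1.6,0, 0,0,0,0,-0.085, 0,0,0,0,-0.085, 0,0,0,0,-0.085]' 120 >/dev/null; python3 go.py .557 .284 .285 .15; python3 wires.py
```

```text
yaw 0.154 turn 0.004 shift cm x -20.15 y 54.42 z 0.37 P [ 0.4391 -0.2842  0.2887] grip 0.0223 117.7 F [-0.6  1.1 -3.2] t 39.1
[(15.32, 25), (15.28, 23), (15.25, 24), (15.19, 27), (15.19, 22), (15.15, 26)]
```

```bash
python3 -m crank '[0,-1.2,3.2,0,0, 0,-1.3,3.4,0,0, 0,-1.3,3.4,0,0, 0,-1.3,3.4,0,0, 0,-1.3,3.4,0,0, 0,-1.3,3.4,0,0, 0,-1.3,3.4,0,0, 0,-1.3,3.4,0,0]' >/dev/null; python3 -m crank '[0,-1.3,3.4,0,0, 0,-1.3,3.4,0,0, 0,-1.3,3.4,0,0, 0,-1.3,3.4,0,0, 0,-1.3,3.4,0,0, 0,-1.2,3.4,0,0, 0,-1.1,3.0,0,0, 0,-0.9,2.4,0,0]' >/dev/null; python3 -m crank '[0,0,0,0,0, 0,0,0,0,0, 0,0,0,0,0, 0,0,0,0,0, 0,0,0,0,0, 0,0,0,0,0, 0,0,0,0,0, 0,0,0,0,0]' >/dev/null; python3 go.py .557 .284 .19 .15; python3 wires.py
```

```text
yaw 0.149 turn -0.001 shift cm x -0.17 y 1.65 z 9.80 P [0.5578 0.2675 0.288 ] grip 0.0225 118.5 F [-0.6 -0.4 -0.8] t 41.15
[(18.64, 23), (18.33, 24), (18.17, 25), (17.63, 26), (17.15, 22), (16.92, 27)]
```

```bash
python3 -m crank '[0,0.2,0.5,0.8,0, 0,0.3,0.5,1.6,0, 0,0.3,0.4,1.8,0, 0,0.1,0.2,1.8,0, 0,0,0,1.6,0, 0,0,0,1.2,0, 0,0,0,0.8,0, 0,0,0,0.4,0]' ; python3 wires.py;python3 go.py .547 .283 .174 .15
```

```text
time_s: 41.87
position: [0.5459, 0.2824, 0.1863]
tool_rot: [[-0.989, -0.15, -0.002], [-0.15, 0.989, -0.001], [0.002, -0.0, -1.0]]
ft_force: [-0.7, -0.2, -1.4]
grip_width: 0.0225
gripper_force: 118.5
[(34.95, 24), (34.9, 23), (34.7, 26), (34.56, 25), (33.85, 27), (33.38, 22)]
yaw 0.150 turn 0.000 shift cm x -0.11 y 0.05 z 1.23 P [0.546  0.2824 0.1863] grip 0.0223 118.5 F [-0.3  0.8 -2.9] t 41.9167
```

```bash
python3 -m crank '[0,0,0,0.6,0, 0,0,0,0.5,0, 2.36,0,0,0.2,0, 2.36,0,0,0,0, 2.36,0.6,0,0.4,0, 2.36,0.6,0,0.4,0, 2.36,0.6,0,0.4,0, 2.36,0.7,0,0.4,0]' 20; python3 -m crank '[2.36,0.6,0,0.5,0, 2.36,0.6,0,0.5,0, 2.36,0.6,0,0.5,0, 2.36,0.5,0,0.4,0, 2.36,0.5,0,0.5,0, 2.36,0.5,0,0.5,0, 2.36,0.5,0,0.5,0, 2.36,0.5,0,0.5,0]' ; python3 wires.py;python3 go.py .479 .272 .118 .15
```

```text
time_s: 42.58
position: [0.522, 0.2787, 0.1598]
tool_rot: [[-0.989, -0.15, 0.003], [-0.15, 0.989, 0.001], [-0.003, 0.0, -1.0]]
ft_force: [1.7, 0.1, -0.1]
grip_width: 0.0235
gripper_force: 24.1
time_s: 43.25
position: [0.4791, 0.2721, 0.1192]
tool_rot: [[-0.989, -0.15, 0.001], [-0.15, 0.989, 0.0], [-0.001, 0.0, -1.0]]
ft_force: [-0.1, -0.6, 0.2]
grip_width: 0.024
gripper_force: 22.8
[(42.89, -2), (42.68, -1), (41.98, 0), (41.69, -3), (41.12, 1), (40.71, 2)]
yaw 0.150 turn 0.000 shift cm x -0.11 y -0.00 z 0.04 P [0.4779 0.2719 0.1184] grip 0.0237 23.0 F [0.9 0.5 0.5] t 43.3
```

```bash
python3 -m crank '[2.36,0,0,0.15,0, 2.36,0,0,0,0, 2.6,0,0,0,0, 4,0,0,0,0, 6,0,0,0,0, 8.5,0,0,0,0, 8.5,0,0,0,0, 8.5,0,0,0,0]' 20; python3 -m crank '[8.5,0,0,-0.5,0, 8.5,0,0,-1.5,0, 8.5,0,0,-2.5,0, 8.5,0,0,-2.5,0, 8.5,0,0,-2.5,0, 8.5,0,0,-2.5,0, 8.5,0,0,-1,0, 8.5,0,0,0,0]'
python3 - <<'E'
from pitch import *; import wires
s=env.observe();p=optics.get_image('scene');h=cv2.cvtColor(p['color'],cv2.COLOR_RGB2HSV).astype(float)
S=cv2.GaussianBlur(255-h[:,:,1],(3,3),0);S=(S-cv2.GaussianBlur(S,(15,15),0)).astype('float32')
def sc(x):
    uv=np.array([proj(p,q) for q in wires.pts((x[0],x[1],.004,x[2],x[3]))],'float32');return -float(cv2.remap(S,uv[:,:1],uv[:,1:],1).mean())
from scipy.optimize import differential_evolution as de
r=de(sc,[(.53,.64),(.25,.33),(0,.3),(-.3,.3)],seed=1,maxiter=60,popsize=12);print(r.x.round(4),r.fun)
d=r.x[:2]-[.5866,.2889];c,n=np.cos(.1525),np.sin(.1525);print('tray',c*d[0]+n*d[1],-n*d[0]+c*d[1])
E
python3 tri2.py
```

```text
time_s: 43.97
position: [0.4793, 0.2721, 0.1182]
tool_rot: [[-0.989, -0.15, -0.0], [-0.15, 0.989, -0.0], [0.0, -0.0, -1.0]]
ft_force: [0.0, 0.4, 0.8]
grip_width: 0.0839
gripper_force: 0.0
time_s: 44.63
position: [0.48, 0.2724, 0.2513]
tool_rot: [[-0.989, -0.15, 0.005], [-0.15, 0.989, 0.002], [-0.006, 0.001, -1.0]]
ft_force: [0.9, -0.7, 0.8]
grip_width: 0.0846
gripper_force: 0.0
[ 0.5863  0.2892  0.1115 -0.1216] -45.53993606567383
tray -0.0002601941451274357 0.0003693742798722905
small [305. 247.] [327. 183.] world [ 0.639 -0.007  0.018] dish [22. -2.] scoop [   8. -300. -115.] gap 0.0024
small [277. 268.] [352. 153.] world [ 0.715 -0.069  0.022] dish [104. -56.] scoop [  74. -373. -111.] gap 0.0018
small [291. 270.] [339. 152.] world [ 0.719 -0.036  0.023] dish [104. -22.] scoop [  83. -340. -110.] gap 0.0023
small [323. 271.] [307. 154.] world [0.713 0.043 0.019] dish [90. 56.] scoop [  88. -261. -114.] gap 0.0016
BIG [418. 184.] [193. 246.] world [0.473 0.282 0.115] dish [-174.  268.] scoop [-112.   11.  -18.] gap 0.0062
BIG [216. 215.] [428. 216.] world [ 0.557 -0.252  0.031] dish [ -34. -255.] scoop [-109. -530. -102.] gap 0.0018
BIG [175. 218.] [473. 200.] world [ 0.595 -0.353  0.046] dish [  14. -351.] scoop [ -87. -635.  -87.] gap 0.0004
BIG [198. 220.] [447. 200.] world [ 0.595 -0.293  0.043] dish [   7. -292.] scoop [ -79. -576.  -90.] gap 0.0014
BIG [413. 281.] [222. 120.] world [0.777 0.244 0.088] dish [132. 262.] scoop [182. -72. -45.] gap 0.0004
```

Run:
```python
from pitch import *; import wires
from scipy.optimize import differential_evolution as de
def prep(a):
    h=cv2.cvtColor(a,cv2.COLOR_RGB2HSV).astype(float);S=cv2.GaussianBlur(255-h[:,:,1],(3,3),0);return (S-cv2.GaussianBlur(S,(15,15),0)).astype('float32')
cams={n:optics.get_image(n) for n in('scene','top')}
def run(imgs,lab):
    def sc(x,ns):
        v=0
        for n in ns:
            uv=np.array([proj(cams[n],q) for q in wires.pts((x[0],x[1],x[4],x[2],x[3]))],'float32');v-=float(cv2.remap(imgs[n],uv[:,:1],uv[:,1:],1).mean())
        return v
    r=de(sc,[(.53,.64),(.25,.33),(-.05,.3),(-.3,.3),(0,.03)],args=(['scene','top'],),seed=1,maxiter=60,popsize=10);print(lab,r.x.round(3),round(r.fun,1))
run({n:prep(cams[n]['color']) for n in cams},'now')
run({n:prep(cv2.imread(f'pics/{n}0.png')[:,:,::-1].copy()) for n in cams},'start')
```

```text
now [0.581 0.287 0.16  0.022 0.007] -72.0
start [0.571 0.285 0.046 0.063 0.008] -74.1
```

```bash
python3 -c "
from rig import env
print(env.close_job())"
```

```text
the job is handed in; nothing more can be done
None
```

I handed the job in at about 45 s. By the last camera measurements, all three large potatoes are in the box, all four small ones are in the dish, and the scoop stands released at the tray's middle. The fit put it about 1° off level, though the same fit read nearly 4° for the scoop at the start. I don't have the verdict: the hand-in gave no result.

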